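Make up a milling kit: run off the grinding balls, stack the sample plates

TASK

Make up a milling kit on the white board: set the empty white tray under the spout of the ball hopper, pull the slide gate out so that all the steel balls run into the tray, push the gate fully home again, and then stand the tray with all its balls inside the long outline on the board, lined up with it. In the short outline stack all the flat metal sample plates that are on the bench (before or after the balls, in any order) as one square pile with their edges flush and lined up with the outline. Leave the glass dish, the jar and the bottle standing where they are.

Things in the scene. Friction and masses are not known exactly. Their poses are not given: they have to be found in the camera images.
- hopper: fixed ball hopper: a round open steel funnel (124 mm across, rim 220 mm above the bench) on four white legs about 120 mm square over all, with a sloping aluminium chute below it. Origin: on the bench under the funnel's axis. The chute runs towards the hopper's own -y and ends in a downward spout; the gate pulls out towards its own -x. z up. Outlet of the funnel 64 mm in diameter
- spout (a point): middle of the spout's downward mouth, 50 mm above the bench and 96 mm from the funnel's axis towards the hopper's -y; the mouth measures about 45 mm (hopper x) by 30 mm (hopper y). The spout's outer end wall stands 114 mm from the funnel's axis and reaches from 50 to 115 mm above the bench; nothing of the hopper stands beyond it on that side, and the space beneath the chute is clear for the tray (the front legs stand at hopper y = -54 mm and beyond x = +-45 mm)
- gate (a joint): slide of the flat steel gate under the funnel, m: 0 = pushed fully home (shut), 0.066 = pulled out to its stop (outlet fully clear). Moves along the hopper's -x; stiff with about 2.5 N of friction, stays where it is left, no spring
- gate_handle (a point): centre of the top face of the gate's handle, 160 mm above the bench: a black upright square post, 18 by 18 mm and 42 mm tall, standing on the outer end of the gate 148 mm from the funnel's axis when shut (the funnel's rim reaches to 62 mm from the axis). It moves with the gate
- tray: white plastic open tray, 64 mm (its x) by 140 mm (its y), 36 mm tall, walls and floor 4 mm thick, about 180 g; the same after a half turn. Origin: centre of its underside, z up. It passes below the spout with 14 mm to spare. It fits with its length along the hopper's y: with its middle 130 mm from the funnel's axis towards the hopper's -y, the spout is over its inner half and its outer half is free to be gripped across the 64 mm
- board: fixed white kit board, 260 mm (its x) by 170 mm (its y), 5 mm thick, with two black drawn outlines. Origin: centre of its underside, z up
- tray_spot (a point): centre of the long outline (84 mm along the board's x by 160 mm along its y) on the board's top, 5 mm above the bench, 65 mm towards the board's -x from its middle: the tray's place, its length along the board's y
- plate_spot (a point): centre of the short outline (80 mm along the board's x by 100 mm along its y) on the board's top, 5 mm above the bench, 68 mm towards the board's +x from its middle: the plates' place, their 80 mm length along the board's y
- plate0: one of up to 5 identical flat bare-aluminium sample plates, 60 mm (its x) by 80 mm (its y) by 12 mm thick, 150 g, with 12 dark flat round wells drawn on top; the same after a half turn. Origin: centre of its underside, z up. Starts flat on the bench; None when absent
- plate1: one of up to 5 identical flat bare-aluminium sample plates, 60 mm (its x) by 80 mm (its y) by 12 mm thick, 150 g, with 12 dark flat round wells drawn on top; the same after a half turn. Origin: centre of its underside, z up. Starts flat on the bench; None when absent
- plate2: one of up to 5 identical flat bare-aluminium sample plates, 60 mm (its x) by 80 mm (its y) by 12 mm thick, 150 g, with 12 dark flat round wells drawn on top; the same after a half turn. Origin: centre of its underside, z up. Starts flat on the bench; None when absent
- plate3: one of up to 5 identical flat bare-aluminium sample plates, 60 mm (its x) by 80 mm (its y) by 12 mm thick, 150 g, with 12 dark flat round wells drawn on top; the same after a half turn. Origin: centre of its underside, z up. Starts flat on the bench; None when absent
- plate4: one of up to 5 identical flat bare-aluminium sample plates, 60 mm (its x) by 80 mm (its y) by 12 mm thick, 150 g, with 12 dark flat round wells drawn on top; the same after a half turn. Origin: centre of its underside, z up. Starts flat on the bench; None when absent
- ball0_center (a point): centre of one of up to 7 identical steel grinding balls, 16 mm diameter, 17 g; they start inside the hopper, resting on the gate. None when absent
- ball1_center (a point): centre of one of up to 7 identical steel grinding balls, 16 mm diameter, 17 g; they start inside the hopper, resting on the gate. None when absent
- ball2_center (a point): centre of one of up to 7 identical steel grinding balls, 16 mm diameter, 17 g; they start inside the hopper, resting on the gate. None when absent
- ball3_center (a point): centre of one of up to 7 identical steel grinding balls, 16 mm diameter, 17 g; they start inside the hopper, resting on the gate. None when absent
- ball4_center (a point): centre of one of up to 7 identical steel grinding balls, 16 mm diameter, 17 g; they start inside the hopper, resting on the gate. None when absent
- ball5_center (a point): centre of one of up to 7 identical steel grinding balls, 16 mm diameter, 17 g; they start inside the hopper, resting on the gate. None when absent
- ball6_center (a point): centre of one of up to 7 identical steel grinding balls, 16 mm diameter, 17 g; they start inside the hopper, resting on the gate. None when absent
- dish: bystander: low open glass dish, 54 mm across, 35 mm tall, standing among the plates. Origin: centre of its underside
- jar: bystander: small amber jar, 40 mm across, 42 mm tall, on the bench between the robot and the board. Origin: centre of its underside
- flask: bystander: white plastic bottle, 56 mm across, 130 mm tall, behind the board. Origin: centre of its underside
Things that resemble listed ones, but are neither listed nor needed, are in the scene too. Leave any purple look-alike of the plate4 alone.

How it is judged (in metres and radians):
On the way, in this order (a step that is already met when the one before it is completed fails the run):
1. the tray stands level on the bench under the spout, with the gate still shut (x of spout in the frame of tray between -0.016 and 0.016 m and y of spout in the frame of tray between -0.052 and 0.052 m and height (world z) of tray below 0.004 m and angle between tray's own z axis and vertical below 0.05 rad and value of joint gate below 0.004 m), for 0.2 s.
2. the gate is pulled out at least 40 mm while the tray stands under the spout (x of spout in the frame of tray between -0.016 and 0.016 m and y of spout in the frame of tray between -0.052 and 0.052 m and height (world z) of tray below 0.004 m and angle between tray's own z axis and vertical below 0.05 rad and value of joint gate above 0.04 m), for 0.1 s.
3. all the balls are in the tray under the spout and the gate is pushed home (within 4 mm) (all of step 1 and x of ball0_center in the frame of tray between -0.032 and 0.032 m and y of ball0_center in the frame of tray between -0.07 and 0.07 m and z of ball0_center in the frame of tray between 0 and 0.036 m and x of ball1_center in the frame of tray between -0.032 and 0.032 m and y of ball1_center in the frame of tray between -0.07 and 0.07 m and z of ball1_center in the frame of tray between 0 and 0.036 m and x of ball2_center in the frame of tray between -0.032 and 0.032 m and y of ball2_center in the frame of tray between -0.07 and 0.07 m and z of ball2_center in the frame of tray between 0 and 0.036 m and x of ball3_center in the frame of tray between -0.032 and 0.032 m and y of ball3_center in the frame of tray between -0.07 and 0.07 m and z of ball3_center in the frame of tray between 0 and 0.036 m and x of ball4_center in the frame of tray between -0.032 and 0.032 m and y of ball4_center in the frame of tray between -0.07 and 0.07 m and z of ball4_center in the frame of tray between 0 and 0.036 m and x of ball5_center in the frame of tray between -0.032 and 0.032 m and y of ball5_center in the frame of tray between -0.07 and 0.07 m and z of ball5_center in the frame of tray between 0 and 0.036 m and x of ball6_center in the frame of tray between -0.032 and 0.032 m and y of ball6_center in the frame of tray between -0.07 and 0.07 m and z of ball6_center in the frame of tray between 0 and 0.036 m), for 0.2 s.
At the end, for the whole second after the job is handed in: Balls in tray; tray flat on board within 15 mm and 0.15 rad of the long outline's middle; plates flat in one pile within 18 mm and 0.15 rad of the short outline's, any two within 8 mm and 0.12 rad of each other; gate within 4 mm of home; all at rest (x of ball0_center in the frame of tray between -0.032 and 0.032 m and y of ball0_center in the frame of tray between -0.07 and 0.07 m and z of ball0_center in the frame of tray between 0 and 0.036 m and x of ball1_center in the frame of tray between -0.032 and 0.032 m and y of ball1_center in the frame of tray between -0.07 and 0.07 m and z of ball1_center in the frame of tray between 0 and 0.036 m and x of ball2_center in the frame of tray between -0.032 and 0.032 m and y of ball2_center in the frame of tray between -0.07 and 0.07 m and z of ball2_center in the frame of tray between 0 and 0.036 m and x of ball3_center in the frame of tray between -0.032 and 0.032 m and y of ball3_center in the frame of tray between -0.07 and 0.07 m and z of ball3_center in the frame of tray between 0 and 0.036 m and x of ball4_center in the frame of tray between -0.032 and 0.032 m and y of ball4_center in the frame of tray between -0.07 and 0.07 m and z of ball4_center in the frame of tray between 0 and 0.036 m and x of ball5_center in the frame of tray between -0.032 and 0.032 m and y of ball5_center in the frame of tray between -0.07 and 0.07 m and z of ball5_center in the frame of tray between 0 and 0.036 m and x of ball6_center in the frame of tray between -0.032 and 0.032 m and y of ball6_center in the frame of tray between -0.07 and 0.07 m and z of ball6_center in the frame of tray between 0 and 0.036 m and value of joint gate below 0.004 m and horizontal distance between tray and tray_spot below 0.015 m and angle between the y axis of each of tray, plate0, plate1, plate2, plate3, plate4 and the y axis of board, either way round below 0.15 rad and angle between tray's own z axis and vertical below 0.05 rad and height (world z) of tray below 0.01 m and linear speed of each of tray, plate0, plate1, plate2, plate3, plate4 below 0.02 m/s and horizontal distance between each of plate0, plate1, plate2, plate3, plate4 and plate_spot below 0.018 m and angle between each of plate0, plate1, plate2, plate3, plate4's own z axis and vertical below 0.06 rad and horizontal distance between plate0 and plate1 below 0.008 m and angle between the y axis of plate0 and the y axis of plate1, either way round below 0.12 rad and horizontal distance between each of plate0, plate1 and plate2 below 0.008 m and angle between the y axis of each of plate0, plate1 and the y axis of plate2, either way round below 0.12 rad and horizontal distance between each of plate0, plate1, plate2 and plate3 below 0.008 m and angle between the y axis of each of plate0, plate1, plate2 and the y axis of plate3, either way round below 0.12 rad and horizontal distance between each of plate0, plate1, plate2, plate3 and plate4 below 0.008 m and angle between the y axis of each of plate0, plate1, plate2, plate3 and the y axis of plate4, either way round below 0.12 rad); the robot touches nothing.
It fails at once if the dish is knocked over or shoved more than 5 cm away (angle between dish's own z axis and vertical above 0.6 rad or distance of dish from where it was at the start of the episode above 0.05 m).
It fails at once if the jar is knocked over or shoved more than 5 cm away (angle between jar's own z axis and vertical above 0.6 rad or distance of jar from where it was at the start of the episode above 0.05 m).
It fails at once if the flask is knocked over or shoved more than 5 cm away (angle between flask's own z axis and vertical above 0.6 rad or distance of flask from where it was at the start of the episode above 0.05 m).
Of plate0, plate1, plate2, plate3, plate4 only 3 to 5 are there at a start; the rules pass over those that are not, and their reading is None.
Of ball0, ball1, ball2, ball3, ball4, ball5, ball6 only 5 to 7 are there at a start; the rules pass over those that are not, and their reading is None.
At some moment in a run one of plate0, plate1, plate2, plate3, plate4 may be knocked a few centimetres aside while the robot is not near it.
It also fails if it takes over 210 s, if anything falls off the work surface, if the arm or the gripper's body presses on something with over 40 N, if the wrist force passes 120 N, or if a joint passes its speed limit or range.

ROBOT

A 6-joint arm with a two-finger parallel gripper is mounted at the origin on the work surface. World frame = base frame: x ahead of the robot, y to its left, z up, the work surface at z = 0. Lengths are in m, angles in degrees, forces in N, time in s.
With the tool pointing down it reaches from about 0.4 to 0.825 m from the base axis. Payload 7 kg.
Tool frame: the origin (TCP) lies at the very end of the fingers, on their centre line; the grasp point (between the pads) lies 19 mm behind it; x points along the fingers, y is the direction in which the jaws open and shut, and the axes are right-handed (so a half turn about x gives the same grasp; the last joint's range is limited). The gripper opens to 88 mm and grips with 3 to 60 N. Pads are 19 mm wide; open, the fingers measure 130 mm over their backs; the gripper's body (78 mm by 193 mm) begins 47 mm behind the grasp point.
Start: joints at [-48.409, 20.546, 0.682, 0, -70.136, -16.507], TCP at [0.286, -0.611, 0.227] pointing down, gripper open.
Joint ranges: [-176.03, 176.03], [-82.01, 121.73], [-58.28, 71.71], [-173.87, 95.51], [-174.79, -0.11], [-173.66, 173.66]. Speed limits (degrees/s): [136.94, 136.94, 172.46, 180, 180, 180].

INTERFACE

Orientations are given as [roll, pitch, yaw] about the fixed x, y, z axes, in that order (R = Rz(yaw) Ry(pitch) Rx(roll)).
In Python, from plant import monitor, eyes, ticket gives the robot as it stands. The module is installed in compiled form; this text tells all that it offers.
- The arm moves only by the shell command python3 -m crank 'ROWS'. ROWS is JSON, a list of rows, each an object with "linear": the shift along the world's x, y, z in units of 60 mm (1.0 is 60 mm), a list of three; "rot": the turn, a rotation vector about the world's x, y, z in units of 5 degrees (1.0 is 5 degrees), a list of three; "hand": the opening, from 0 (shut) to 1 (fully open). In form: [{"linear": [tx, ty, tz], "rot": [ax, ay, az], "hand": hand}, ...]. A call has 1 to 20 rows; each row shifts and turns the pose as measured when the row begins; what a row does not reach is not made up. A row lasts 1/8 s, in which the tool goes at most 62.5 mm and 10.7 degrees, less where a joint would pass 70% of its speed; a pose out of reach is approached as far as the arm can. A call is refused whole if a number of a shift passes 1 or a number of a turn 1, either way. A call with a gripper value outside its range is refused whole. The fingers move at their own pace and stop on an object; the grip force is fixed at half the most. Time passes only in rows, so rows that do not move let the fingers close. It gives the time, the measured TCP pose, the force and the opening at its end, in the units of the state.
- monitor.get_obs(): the state, without advancing time (a new reading comes with each control period).
- eyes.snapshot(name): name is "scene" or "top"; returns a dict with "image" (400x640x3 uint8, red, green, blue), "depth" (400x640 float32, m along the optical axis (not along the pixel's ray), 0 where there is no reading), "K" (3x3 intrinsics, pixels), "k1" (the pictures are not rectified: a ray, as slopes to the right and down, at radius r is drawn at 1 + k1 r^2 times it, then the intrinsics apply), "camera_from_world" (4x4, takes a point from world to camera coordinates). Camera axes: x right, y up, looking along -z (the intrinsics and any distortion apply to the point x, -y, -z); pixel columns grow to the right and rows downward; lengths in m; the calibration is good to about 2 mm. A picture is of the moment at which its call begins.
- ticket.close_job(): hands the job in, once; it reports no verdict.
The state is a dict: "clock": time; "joint_pos": joint angles; "qvel": joint speeds; "tau": joint torques, N m; "tool_pos": TCP position; "orientation": TCP orientation; "force": force on the tool from outside, world axes, zero at the start; "moment": the same for the moment, N m; "opening": finger opening in m.
Only numpy, scipy, OpenCV 4.12 (cv2) and the standard library are available. Lean on these libraries where they do the work, as an engineer would, in place of code of your own. Each camera call takes 0.05 s, during which the arm holds its last target.

## Working session

There is one attempt and no reset: what is moved stays moved. The work goes in short steps, Python scripts to look and compute and a shell command to move; the robot and the scene stay as the last step left them, time stands still between calls to the robot, and variables do not carry over. Pictures are saved under pics/ and viewed, and the job is handed in when it is done.

```bash
mkdir -p pics
cat > h.py <<'E'
import numpy as np, cv2
from plant import monitor, eyes, ticket
def snap(n,fn=None):
    s=eyes.snapshot(n)
    if fn: cv2.imwrite('pics/'+fn,s['image'][:,:,::-1])
    return s
E
python3 - <<'E'
from h import *
import pickle
for n in('scene','top'):
    s=snap(n,n+'0.png'); pickle.dump(s,open(n+'0.pkl','wb'))
    print(n,s['K'].tolist(),s['k1'],np.round(s['camera_from_world'],3).tolist())
print(monitor.get_obs())
E
```

```text
scene [[417.8676291780908, 0.0, 317.355940117385], [0.0, 417.8676291780908, 193.45838408566365], [0.0, 0.0, 1.0]] -0.02971271571799895 [[0.46, 0.888, -0.013, -0.179], [-0.723, 0.383, 0.574, 0.372], [0.515, -0.255, 0.819, -1.411], [0.0, 0.0, 0.0, 1.0]]
top [[401.50659726968394, 0.0, 318.654427943386], [0.0, 401.50659726968394, 200.37826181930433], [0.0, 0.0, 1.0]] 0.009869710737180595 [[0.002, -1.0, 0.002, -0.089], [0.995, 0.002, 0.098, -0.58], [-0.098, 0.002, 0.995, -0.959], [0.0, 0.0, 0.0, 1.0]]
{'clock': 0.1, 'joint_pos': array([-4.84088607e+01,  2.05879572e+01,  6.38186104e-01, -1.57551669e-02,
       -7.01380848e+01, -1.65076615e+01]), 'qvel': array([ 0.01203666, -0.02675688,  0.21544609,  0.12824323, -0.08430851,
        0.0275171 ]), 'tau': array([-1.84001154e-03, -5.84163451e+01,  2.93751776e+01,  7.01568916e+00,
        1.01063331e-02, -7.31916884e-05]), 'tool_pos': array([ 0.28593345, -0.61094549,  0.22570921]), 'orientation': array([ 96.93942543,  89.91090392, 122.01753895]), 'force': array([-0.29627454, -0.0149817 ,  0.04355589]), 'moment': array([ 0.00839274,  0.01713884, -0.0505849 ]), 'opening': 0.0876592887292415}
```

View pics/scene0.png

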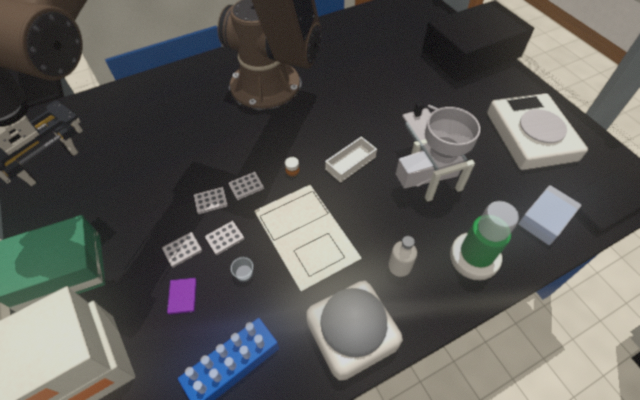

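View pics/top0.png

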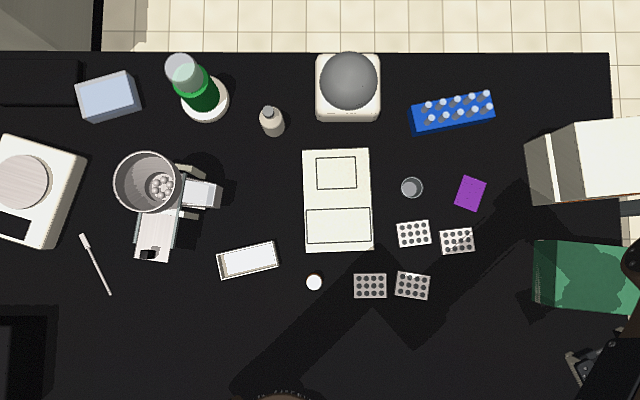

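The top view shows four plates at (370,285), (412,286), (414,234) and (457,241). The purple look-alike is at (471,193), the tray at (247,260), the jar at (314,282), the dish at (411,187), the board around (338,200), the flask at (271,121), and the hopper at (147,182) with its gate handle near (148,252). Next I'll measure these.

```bash
cat >> h.py <<'E'
def px(s,uv,z):
    uv=np.atleast_2d(np.asarray(uv,float))
    p=cv2.undistortPoints(uv.reshape(-1,1,2),s['K'],np.array([s['k1'],0,0,0.])).reshape(-1,2)
    T=s['camera_from_world'];R=T[:3,:3];c=-R.T@T[:3,3]
    d=np.c_[p[:,0],-p[:,1],-np.ones(len(p))]@R
    return c+d*((z-c[2])/d[:,2])[:,None]
def cloud(s):
    h,w=s['depth'].shape
    u,v=np.meshgrid(np.arange(w),np.arange(h))
    p=cv2.undistortPoints(np.c_[u.ravel(),v.ravel()].astype(float).reshape(-1,1,2),s['K'],np.array([s['k1'],0,0,0.])).reshape(-1,2)
    T=s['camera_from_world'];R=T[:3,:3]
    D=s['depth'].ravel()[:,None]
    P=(np.c_[p[:,0],-p[:,1],-np.ones(len(p))]*D-T[:3,3])@R
    P[D[:,0]==0]=np.nan
    return P.reshape(h,w,3)
def wpx(s,P):
    T=s['camera_from_world'];q=np.atleast_2d(P)@T[:3,:3].T+T[:3,3]
    a=q[:,:2]/-q[:,2:]*[1,-1];r=1+s['k1']*(a**2).sum(1,keepdims=True)
    return (a*r)*s['K'][0,0]+s['K'][:2,2]
def rects(s,z,roi,lo=120,amin=200,close=5,show=False):
    """bright grey blobs in roi (u0,v0,u1,v1) -> min-area rects in world at height z"""
    u0,v0,u1,v1=roi;im=s['image'][v0:v1,u0:u1].astype(int)
    m=((im.min(2)>lo)&(im.max(2)-im.min(2)<60)).astype(np.uint8)
    m=cv2.morphologyEx(m,cv2.MORPH_CLOSE,np.ones((close,close)))
    out=[]
    for c in cv2.findContours(m,cv2.RETR_EXTERNAL,cv2.CHAIN_APPROX_NONE)[0]:
        if cv2.contourArea(c)<amin: continue
        p=px(s,c.reshape(-1,2)+[u0,v0],z)[:,:2]
        (cx,cy),(w,h),a=cv2.minAreaRect((p*1000).astype(np.float32))
        if w>h: w,h,a=h,w,a+90
        yaw=(a+90)%180-90   # long side relative to world y
        out.append((round(cx/1000,4),round(cy/1000,4),round(w,1),round(h,1),round(yaw if yaw<90 else yaw-180,1)))
    return out
E
python3 - <<'E'
from h import *
import pickle
s=pickle.load(open('top0.pkl','rb'))
print('plates',rects(s,.012,(345,215,485,305)))
print('tray',rects(s,.036,(205,235,290,285)))
print('board',rects(s,.005,(296,140,380,258),close=9))
C=cloud(s)
for z0,z1,roi in((.205,.235,(100,140,200,220)),(.14,.175,(120,205,185,275)),(.10,.13,(160,150,240,220))):
    u0,v0,u1,v1=roi;P=C[v0:v1,u0:u1].reshape(-1,3);P=P[(P[:,2]>z0)&(P[:,2]<z1)]
    print(z0,len(P),cv2.minAreaRect((P[:,:2]*1000).astype(np.float32)))
    if z0>.2: print(cv2.minEnclosingCircle((P[:,:2]*1000).astype(np.float32)))
for n,f in (('top','top0'),('scene','scene0')):
    t=pickle.load(open(f+'.pkl','rb'))
    if n=='top': a=t['image'][130:290,100:300]
    else: a=t['image'][90:210,320:490]
    cv2.imwrite(f'pics/crop_{n}.png',cv2.resize(a,None,fx=4,fy=4,interpolation=cv2.INTER_CUBIC)[:600,:,::-1])
E
```

```text
plates [(0.3738, -0.2134, 57.8, 78.2, 0.1), (0.3739, -0.3164, 58.5, 78.2, -9.2), (0.4825, -0.43, 58.8, 80.8, 6.8), (0.5007, -0.3235, 59.0, 80.8, 7.7), (0.5021, -0.1876, 69.4, 86.6, -89.9)]
tray [(0.4348, 0.085, 63.8, 141.8, 13.5)]
board [(0.5854, -0.1338, 169.5, 259.6, -87.6)]
0.205 748 ((598.9800415039062, 258.9178161621094), (122.96289825439453, 122.24556732177734), 63.75180435180664)
((599.3433837890625, 259.4421081542969), 62.379859924316406)
0.14 176 ((500.67425537109375, 269.7231140136719), (112.22774505615234, 40.78714370727539), 1.4600129127502441)
0.1 1542 ((592.047607421875, 205.8616485595703), (124.06271362304688, 125.01763153076172), 2.507687568664551)
```

View pics/crop_top.png

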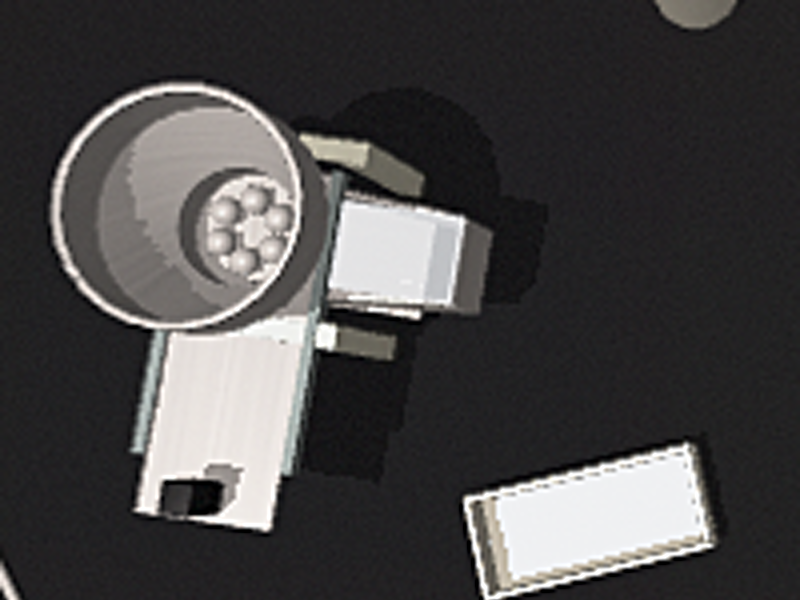

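View pics/crop_scene.png

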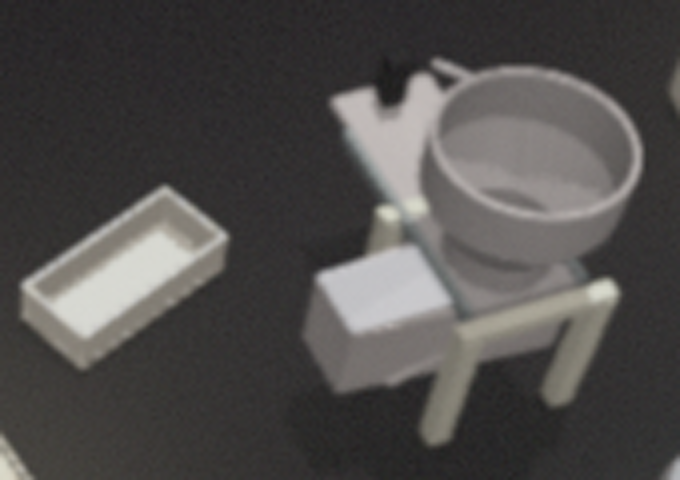

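The close crops confirm the choices. The hopper's chute points right (world -y), its post is near crop (190,497), and six or more balls show in the funnel. The white tray is at the lower right. Next I need the hopper's yaw.

Run:
```python
from h import *
import pickle
s=pickle.load(open('top0.pkl','rb'))
C=cloud(s)
R=C[225:275,125:185].reshape(-1,3); I=s['image'][225:275,125:185].reshape(-1,3)
m=(R[:,2]>.135)&(I.max(1)<70);P=R[m];print(len(P),P[:,2].max(),P.mean(0),P.min(0),P.max(0))
m=(R[:,2]>.153);P=R[m];print(len(P),P[:,:2].min(0),P[:,:2].max(0), np.round(P[:,2],3)[:30])
# gate plate
m=(R[:,2]>.105)&(R[:,2]<.13)&(I.min(1)>120);P=R[m];print('gate',len(P),P[:,2].mean(),cv2.minAreaRect((P[:,:2]*1000).astype(np.float32)))
# spout top edge
e=lambda u,v:[100+u/4-.4,130+v/4-.4]
q=px(s,[e(463,215),e(452,305),e(340,195),e(330,298)],.115);print(q)
T=C[150:230,170:245].reshape(-1,3);T=T[(T[:,2]>.108)&(T[:,2]<.12)];print(len(T),cv2.minAreaRect((T[:,:2]*1000).astype(np.float32)))
for a,b in((134,514),(272,532),(160,330),(305,320)): print(px(s,e(a,b),.118))
print('post',px(s,[e(162,480),e(222,480),e(222,512),e(162,512)],.16))
t=pickle.load(open('scene0.pkl','rb'))
yy=C[...]
b=px(t,[320+393/4,90+60/4],.16);print('scene post top',b)
```

```text
108 0.16424471267168497 [0.45353141 0.27628912 0.15485207] [0.44418134 0.26966135 0.13521736] [0.46181841 0.2876954  0.16424471]
81 [0.44497229 0.26966135] [0.46181841 0.2887036 ] [0.159 0.159 0.16  0.157 0.155 0.164 0.161 0.159 0.161 0.16  0.161 0.158
 0.159 0.161 0.161 0.158 0.159 0.159 0.158 0.161 0.16  0.162 0.157 0.16
 0.162 0.159 0.16  0.161 0.158 0.162]
gate 1161 0.11837198228379064 ((480.5159912109375, 276.8656311035156), (89.48933410644531, 83.31298828125), 82.0377197265625)
[[0.60970158 0.1451012  0.115     ]
 [0.55888142 0.14987821 0.115     ]
 [0.62089821 0.21450979 0.115     ]
 [0.56268004 0.21809272 0.115     ]]
1095 ((581.2178344726562, 194.0856170654297), (146.02908325195312, 101.91839599609375), 1.989593744277954)
[[0.4430568  0.32018964 0.118     ]]
[[0.4333067  0.24425179 0.118     ]]
[[0.54437679 0.31063744 0.118     ]]
[[0.55009386 0.23051986 0.118     ]]
post [[0.46264372 0.28732859 0.16      ]
 [0.46266788 0.25596501 0.16      ]
 [0.44602404 0.2552555  0.16      ]
 [0.44600622 0.28655741 0.16      ]]
scene post top [[0.45742532 0.2709627  0.16      ]]
```

```bash
cat >> h.py <<'E'
from scipy.spatial.transform import Rotation as Ro
def tool():
    o=monitor.get_obs();R=Ro.from_euler('xyz',o['orientation'],degrees=True).as_matrix()
    return o,R
def go(p,yaw=None,rate=None):
    """print needed shift (units of 60mm) and rot (units 5deg) to bring TCP to p, tool down, jaw axis at yaw deg (mod 180) from world x"""
    o,R=tool();d=(np.array(p)-o['tool_pos'])/.06
    y=np.degrees(np.arctan2(R[1,1],R[0,1]))
    print('t %.2f pos'%o['clock'],np.round(o['tool_pos'],4),'jaw %.2f'%y,'open %.4f'%o['opening'],'F',np.round(o['force'],1),'J6 %.0f'%o['joint_pos'][5])
    if yaw is not None:
        dy=(yaw-y+90)%180-90
        x=np.array([0,0,-1.]);t=np.radians(y+dy);yv=np.array([np.cos(t),np.sin(t),0])
        G=np.c_[x,yv,np.cross(x,yv)]
        print('shift',np.round(d,3),'rot',np.round(np.degrees(Ro.from_matrix(G@R.T).as_rotvec())/5,3))
    else: print('shift',np.round(d,3))
E
python3 - <<'E'
from h import *
import pickle
s=pickle.load(open('top0.pkl','rb'))
c,w=np.array([.4348,.085]),np.radians(13.5); yv=np.array([-np.sin(w),np.cos(w)])
g=c-.040*yv; print('grip',g)
go([g[0],g[1],.15],13.5)
# black outlines on board
a=s['image'][140:258,296:380].astype(int).max(2)<110
n,l,st,_=cv2.connectedComponentsWithStats(a.astype(np.uint8),connectivity=8)
for i in range(1,n):
    v,u=np.where(l==i)
    if st[i,4]>60 and st[i,2]<75: print(st[i],cv2.minAreaRect((px(s,np.c_[u+296,v+140],.005)[:,:2]*1000).astype(np.float32)))
C=cloud(s)
for n,uv in (('dish',(411,187)),('jar',(314,282)),('flask',(270,122))):print(n,px(s,uv,.03))
E
```

```text
grip [0.44413781 0.0461052 ]
t 0.10 pos [ 0.2859 -0.6109  0.2257] jaw 115.08 open 0.0877 F [-0.3 -0.   0. ] J6 -17
shift [ 2.637 10.951 -1.262] rot [-6.0000e-03 -1.8000e-02  1.5684e+01]
dish [[ 0.61360593 -0.31510535  0.03      ]]
jar [[ 0.38256131 -0.07675759  0.03      ]]
flask [[0.77685947 0.03452065 0.03      ]]
```

```bash
python3 -m crank '[{"linear":[0.25,0.6,0],"rot":[0,0,0.98],"hand":1},{"linear":[0.25,0.7,0],"rot":[0,0,0.98],"hand":1},{"linear":[0.25,0.7,0],"rot":[0,0,0.98],"hand":1},{"linear":[0.25,0.7,0],"rot":[0,0,0.98],"hand":1},{"linear":[0.25,0.7,0],"rot":[0,0,0.98],"hand":1},{"linear":[0.2,0.7,0],"rot":[0,0,0.98],"hand":1},{"linear":[0.2,0.7,0],"rot":[0,0,0.98],"hand":1},{"linear":[0.2,0.7,0],"rot":[0,0,0.98],"hand":1},{"linear":[0.2,0.7,0],"rot":[0,0,0.98],"hand":1},{"linear":[0.1,0.7,0],"rot":[0,0,0.98],"hand":1},{"linear":[0.1,0.7,0],"rot":[0,0,0.98],"hand":1},{"linear":[0.1,0.7,-0.2],"rot":[0,0,0.98],"hand":1},{"linear":[0.1,0.7,-0.2],"rot":[0,0,0.98],"hand":1},{"linear":[0.1,0.7,-0.2],"rot":[0,0,0.98],"hand":1},{"linear":[0.1,0.6,-0.3],"rot":[0,0,0.98],"hand":1},{"linear":[0,0.5,-0.3],"rot":[0,0,0.98],"hand":1}]'
python3 -c "
from h import *
go([.4441,.0461,.15],13.5);go([.4441,.0461,.012],13.5)"
```

```text
clock: 2.1
tool_pos: [0.4448, 0.0579, 0.1477]
orientation: [83.6, 89.7, -170.6]
force: [0.5, -0.3, -0.3]
opening: 0.0879
t 2.10 pos [0.4448 0.0579 0.1477] jaw -164.16 open 0.0879 F [ 0.5 -0.3 -0.3] J6 -17
shift [-0.011 -0.196  0.038] rot [ 0.009 -0.06  -0.468]
t 2.10 pos [0.4448 0.0579 0.1477] jaw -164.16 open 0.0879 F [ 0.5 -0.3 -0.3] J6 -17
shift [-0.011 -0.196 -2.262] rot [ 0.009 -0.06  -0.468]
```

```bash
python3 -m crank '[{"linear":[0,-0.2,0],"rot":[0,-0.06,-0.47],"hand":1},{"linear":[0,0,-0.5],"rot":[0,0,0],"hand":1},{"linear":[0,0,-0.5],"rot":[0,0,0],"hand":1},{"linear":[0,0,-0.4],"rot":[0,0,0],"hand":1}]'
python3 -c "
from h import *
go([.4441,.0461,.008],13.5)
snap('top','t1.png');snap('scene','s1.png')"
```

```text
clock: 2.6
tool_pos: [0.4451, 0.0461, 0.0625]
orientation: [-98.2, 89.9, 5.2]
force: [-0.5, 0.9, -0.9]
opening: 0.0877
t 2.60 pos [0.4451 0.0461 0.0625] jaw -166.60 open 0.0877 F [-0.5  0.9 -0.9] J6 -18
shift [-0.017  0.001 -0.909] rot [-0.003  0.028  0.02 ]
```

View pics/s1.png

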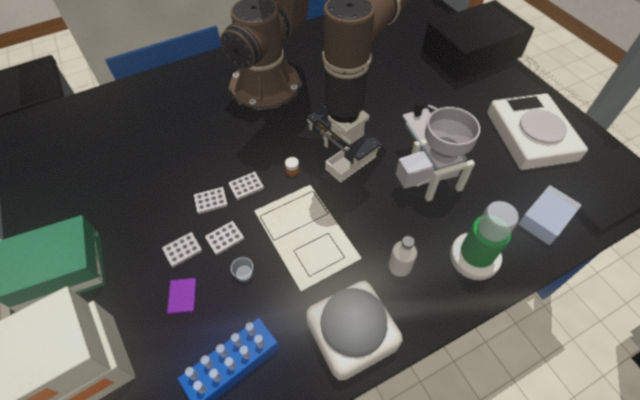

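The gripper is over the tray's outer half at (345,155), with its jaws across the 64 mm. I'll go down and grip.

```bash
python3 -m crank '[{"linear":[0,0,-0.4],"rot":[0,0,0],"hand":1},{"linear":[0,0,-0.4],"rot":[0,0,0],"hand":1},{"linear":[0,0,-0.1],"rot":[0,0,0],"hand":1},{"linear":[0,0,0],"rot":[0,0,0],"hand":0.3},{"linear":[0,0,0],"rot":[0,0,0],"hand":0.3},{"linear":[0,0,0],"rot":[0,0,0],"hand":0.3},{"linear":[0,0,0],"rot":[0,0,0],"hand":0.3},{"linear":[0,0,0],"rot":[0,0,0],"hand":0.3}]'
python3 -c "
from h import *
s=snap('top','t2.png')
a=np.radians(-7.4);y=np.array([-np.sin(a),np.cos(a)]);ax=np.array([.599,.259])
for d in (.245,.172):
    p=ax-d*y;print(d,p);go([*p,.010],-7.4)"
```

```text
clock: 3.7
tool_pos: [0.4475, 0.0452, 0.0127]
orientation: [-89.4, 89.6, 13.8]
force: [-0.5, -0.1, -1.0]
opening: 0.0641
0.245 [0.56744508 0.01604057]
t 3.75 pos [0.4475 0.0452 0.0127] jaw -166.82 open 0.0637 F [ 0.5 -0.1 -1.8] J6 -18
shift [ 1.999 -0.486 -0.045] rot [-4.000e-03  7.300e-02 -4.115e+00]
0.172 [0.57684716 0.08843256]
t 3.75 pos [0.4475 0.0452 0.0127] jaw -166.82 open 0.0637 F [ 0.5 -0.1 -1.8] J6 -18
shift [ 2.155  0.721 -0.045] rot [-4.000e-03  7.300e-02 -4.115e+00]
```

```bash
python3 -m crank '[{"linear":[0,0,0.07],"rot":[0,0,0],"hand":0.3},{"linear":[0.25,-0.06,0],"rot":[0,0,-0.5],"hand":0.3},{"linear":[0.25,-0.06,0],"rot":[0,0,-0.5],"hand":0.3},{"linear":[0.25,-0.06,0],"rot":[0,0,-0.5],"hand":0.3},{"linear":[0.25,-0.06,0],"rot":[0,0,-0.5],"hand":0.3},{"linear":[0.25,-0.06,0],"rot":[0,0,-0.5],"hand":0.3},{"linear":[0.25,-0.06,0],"rot":[0,0,-0.5],"hand":0.3},{"linear":[0.25,-0.06,0],"rot":[0,0,-0.5],"hand":0.3},{"linear":[0.2,-0.06,0],"rot":[0,0,-0.5],"hand":0.3},{"linear":[0,0,0],"rot":[0,0,0],"hand":0.3}]'
python3 -c "
from h import *
s=snap('top','t3.png')
print(rects(s,.04,(190,150,330,270)))
a=np.radians(-7.4);y=np.array([-np.sin(a),np.cos(a)]);ax=np.array([.599,.259])
for d in (.245,.172):
    p=ax-d*y;print(d,p);go([*p,.010],-7.4)"
```

```text
clock: 5.0
tool_pos: [0.5736, 0.0137, 0.0164]
orientation: [-94.3, 89.7, -12.6]
force: [0.6, 0.6, -1.9]
opening: 0.0641
[(0.5791, -0.0799, 66.5, 249.1, -89.9)]
0.245 [0.56744508 0.01604057]
t 5.05 pos [0.5729 0.0138 0.0163] jaw 171.76 open 0.0643 F [-0.   0.1 -1.6] J6 -30
shift [-0.091  0.038 -0.106] rot [0.014 0.058 0.168]
0.172 [0.57684716 0.08843256]
t 5.05 pos [0.5729 0.0138 0.0163] jaw 171.76 open 0.0643 F [-0.   0.1 -1.6] J6 -30
shift [ 0.065  1.244 -0.106] rot [0.014 0.058 0.168]
```

View pics/t3.png

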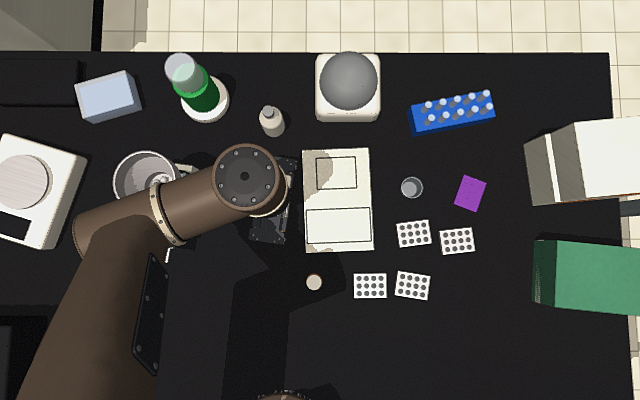

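```bash
python3 -c "
from h import *
s=snap('scene');print(np.round(monitor.get_obs()['joint_pos'],1))
cv2.imwrite('pics/s3.png',cv2.resize(s['image'][20:240,230:520],None,fx=2.6,fy=2.6)[:,:,::-1])"
```

```text
[ 21.1  23.6 -26.7   0.3 -39.5 -29.5]
```

View pics/s3.png

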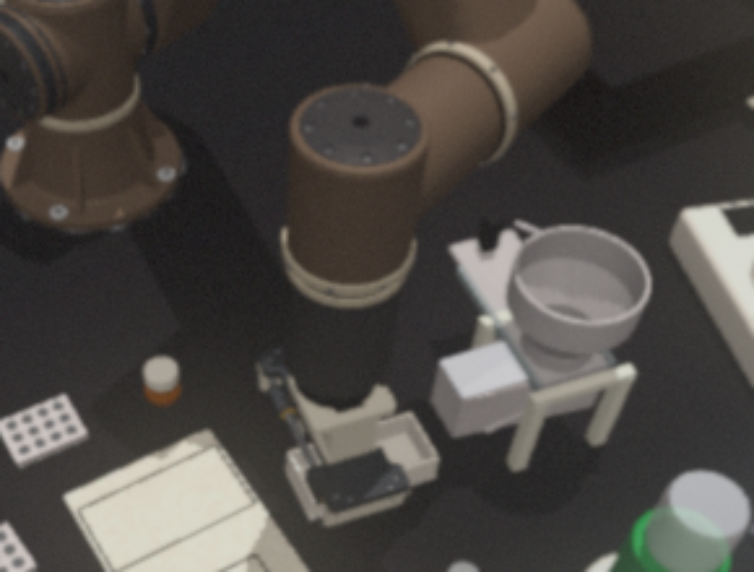

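```bash
python3 -c "
from h import *
s=snap('top');C=cloud(s)
for uv in((247,175),(210,185),(190,195),(165,210),(150,222),(120,225),(95,230)): print(uv,np.round(C[uv[1],uv[0]],3))
for k in range(160,265,8): print(k,np.round(C[k,190],3))
"
```

```text
(247, 175) [0.573 0.013 0.459]
(210, 185) [0.562 0.07  0.437]
(190, 195) [0.547 0.097 0.441]
(165, 210) [0.525 0.132 0.44 ]
(150, 222) [0.508 0.15  0.445]
(120, 225) [0.503 0.186 0.458]
(95, 230) [0.497 0.229 0.441]
160 [0.686 0.24  0.002]
168 [0.643 0.201 0.122]
176 [0.578 0.105 0.418]
184 [0.564 0.099 0.435]
192 [0.552 0.098 0.439]
200 [0.54  0.096 0.441]
208 [0.528 0.097 0.44 ]
216 [0.517 0.098 0.435]
224 [0.506 0.099 0.429]
232 [0.495 0.103 0.416]
240 [0.483 0.234 0.001]
248 [0.463 0.233 0.002]
256 [0.443 0.232 0.002]
264 [0.423 0.232 0.001]
```

Forearm underside is about 0.34 m up, clear of the 0.22 m rim. I'll slide the tray in.

```bash
python3 -m crank '[{"linear":[-0.09,0.04,0],"rot":[0,0.06,0.17],"hand":0.3},{"linear":[0.03,0.2,-0.02],"rot":[0,0,0],"hand":0.3},{"linear":[0.03,0.2,-0.02],"rot":[0,0,0],"hand":0.3},{"linear":[0.03,0.2,-0.01],"rot":[0,0,0],"hand":0.3},{"linear":[0.03,0.2,0],"rot":[0,0,0],"hand":0.3},{"linear":[0.03,0.2,0],"rot":[0,0,0],"hand":0.3},{"linear":[0,0.18,0],"rot":[0,0,0],"hand":0.3},{"linear":[0,0,0],"rot":[0,0,0],"hand":0.3}]'
python3 -c "
from h import *
p=[.5768,.0884];go([*p,.012],-7.4)"
```

```text
clock: 6.15
tool_pos: [0.5753, 0.0941, 0.0137]
orientation: [172.1, 89.9, -105.0]
force: [0.7, -1.0, -1.6]
opening: 0.0644
t 6.15 pos [0.5753 0.0941 0.0137] jaw 172.90 open 0.0644 F [ 0.7 -1.  -1.6] J6 -36
shift [ 0.025 -0.095 -0.028] rot [ 0.011 -0.003 -0.061]
```

```bash
python3 -m crank '[{"linear":[0.02,-0.07,-0.02],"rot":[0,0,0],"hand":0.3},{"linear":[0,0,0],"rot":[0,0,0],"hand":0.3},{"linear":[0,0,0],"rot":[0,0,0],"hand":1},{"linear":[0,0,0],"rot":[0,0,0],"hand":1},{"linear":[0,0,0],"rot":[0,0,0],"hand":1},{"linear":[0,0,0],"rot":[0,0,0],"hand":1},{"linear":[-0.04,-0.3,0],"rot":[0,0,0],"hand":1},{"linear":[-0.04,-0.3,0.2],"rot":[0,0,0],"hand":1},{"linear":[0,-0.2,0.8],"rot":[0,0,0],"hand":1},{"linear":[0,0,1],"rot":[0,0,0],"hand":1},{"linear":[-0.5,-0.5,1],"rot":[0,0,0],"hand":1},{"linear":[-0.5,-0.5,1],"rot":[0,0,0],"hand":1},{"linear":[-0.5,-0.5,0.5],"rot":[0,0,0],"hand":1},{"linear":[0,0,0],"rot":[0,0,0],"hand":1}]'
python3 -c "
from h import *
s=snap('scene','s4.png');t=snap('top','t4.png')
print(px(s,[0,0],0))
a=np.radians(-7.4);y=np.array([-np.sin(a),np.cos(a)]);ax=np.array([.599,.259])
print('handle',ax-.148*np.array([y[1],-y[0]]))
go([.4525,.278,.24],82.6)
for n,q in(('s',s['image'][90:210,320:490]),('t',t['image'][130:290,100:300])): cv2.imwrite(f'pics/c4{n}.png',cv2.resize(q,None,fx=3.7,fy=3.7)[:,:,::-1])"
```

```text
clock: 7.9
tool_pos: [0.4861, -0.0505, 0.2735]
orientation: [-112.4, 89.8, -29.7]
force: [0.9, -0.5, -0.3]
opening: 0.0878
[[-1.05314417 -0.78873764  0.        ]]
handle [0.45223267 0.27806175]
t 8.00 pos [ 0.4867 -0.0492  0.2707] jaw 172.69 open 0.0876 F [0.4 0.5 1.2] J6 -25
shift [-0.571  5.453 -0.512] rot [ 0.025  0.023 17.982]
```

View pics/c4s.png

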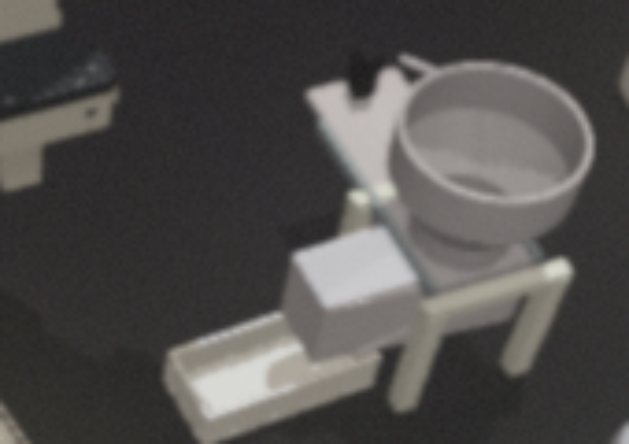

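View pics/c4t.png

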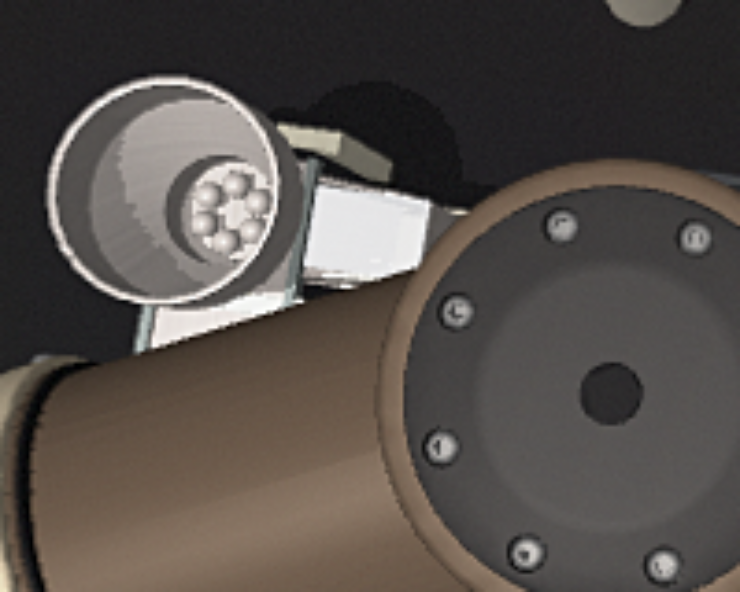

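```bash
python3 -c "
from h import *
s=snap('scene')
a=np.radians(-7.4);R=np.array([[np.cos(a),-np.sin(a)],[np.sin(a),np.cos(a)]])
c=np.array([.599,.259])-.130*R[:,1]
k=np.array([[-32,-70],[32,-70],[32,70],[-32,70]])/1000
q=np.c_[c+k@R.T,[.036]*4];uv=wpx(s,q)
im=cv2.resize(s['image'][90:210,320:490],None,fx=4,fy=4)[:,:,::-1].copy()
for p in uv: cv2.circle(im,tuple(int(round(x)) for x in (p-[320,90]+.5)*4),3,(0,0,255),-1)
cv2.imwrite('pics/c5.png',im)"
```

```text
(no output)
```

View pics/c5.png

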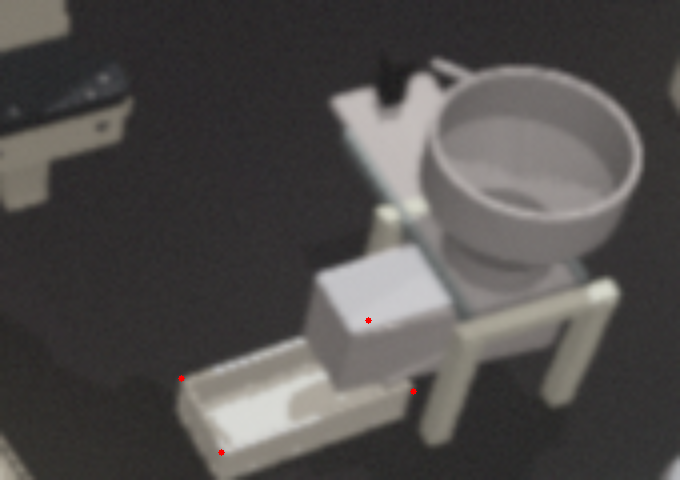

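The predicted rim corners (red dots) land on the tray's corners, so the tray is placed correctly. The funnel shows six balls. Next is the gate post.

```bash
python3 -m crank '[{"linear":[-0.03,0.3,0],"rot":[0,0,1],"hand":0.7},{"linear":[-0.03,0.3,0],"rot":[0,0,1],"hand":0.7},{"linear":[-0.03,0.3,0],"rot":[0,0,1],"hand":0.7},{"linear":[-0.03,0.3,0],"rot":[0,0,1],"hand":0.7},{"linear":[-0.03,0.3,0],"rot":[0,0,1],"hand":0.7},{"linear":[-0.03,0.3,0],"rot":[0,0,1],"hand":0.7},{"linear":[-0.03,0.3,0],"rot":[0,0,1],"hand":0.7},{"linear":[-0.03,0.3,0],"rot":[0,0,1],"hand":0.7},{"linear":[-0.03,0.3,0],"rot":[0,0,1],"hand":0.7},{"linear":[-0.03,0.3,0],"rot":[0,0,1],"hand":0.7},{"linear":[-0.03,0.3,0],"rot":[0,0,1],"hand":0.7},{"linear":[-0.03,0.3,0],"rot":[0,0,1],"hand":0.7},{"linear":[-0.03,0.3,0],"rot":[0,0,1],"hand":0.7},{"linear":[-0.03,0.3,0],"rot":[0,0,1],"hand":0.7},{"linear":[-0.03,0.3,0],"rot":[0,0,1],"hand":0.7},{"linear":[-0.03,0.3,0],"rot":[0,0,1],"hand":0.7},{"linear":[-0.03,0.3,0],"rot":[0,0,1],"hand":0.7},{"linear":[-0.03,0.3,0],"rot":[0,0,1],"hand":0.7},{"linear":[0,0,0],"rot":[0,0,0],"hand":0.7}]'
python3 -c "
from h import *
go([.4525,.278,.24],82.6)"
```

```text
clock: 10.42
tool_pos: [0.4482, 0.2906, 0.2375]
orientation: [83.1, 86.5, -100.6]
force: [0.6, -0.0, -0.4]
opening: 0.0613
t 10.43 pos [0.4482 0.2906 0.2375] jaw -93.68 open 0.0613 F [ 0.6 -0.  -0.4] J6 31
shift [ 0.071 -0.21   0.042] rot [ 0.691 -0.152 -0.741]
```

```bash
python3 -m crank '[{"linear":[0.07,-0.21,0.04],"rot":[0.69,-0.15,-0.74],"hand":0.7},{"linear":[0,0,0],"rot":[0,0,0],"hand":0.7}]'
python3 -c "
from h import *
go([.4525,.278,.24],82.6)
s=snap('scene');t=snap('top','t6.png')
cv2.imwrite('pics/c6.png',cv2.resize(s['image'][60:210,320:490],None,fx=4,fy=4)[:,:,::-1])"
```

```text
clock: 10.68
tool_pos: [0.4519, 0.2777, 0.237]
orientation: [46.5, 89.7, -141.0]
force: [0.4, 0.5, 0.7]
opening: 0.0615
t 10.68 pos [0.4519 0.2777 0.237 ] jaw -97.56 open 0.0615 F [0.4 0.5 0.7] J6 30
shift [0.011 0.005 0.049] rot [ 0.034 -0.042  0.032]
```

View pics/c6.png

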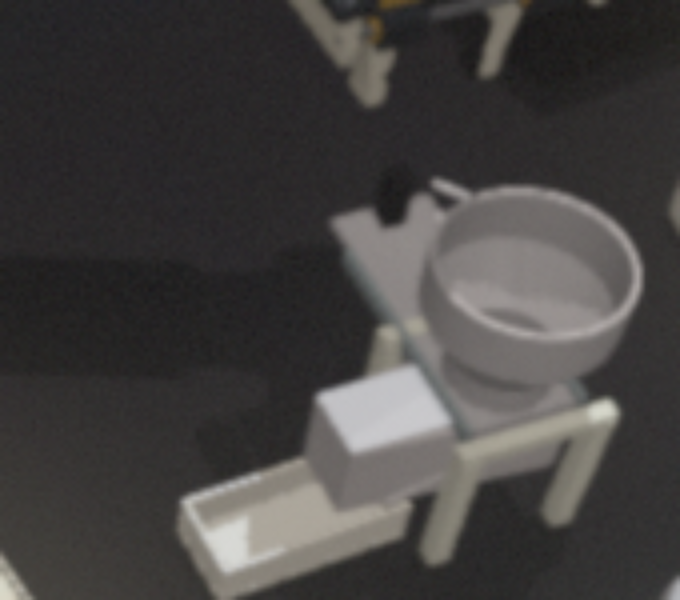

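```bash
python3 -m crank '[{"linear":[0.01,0,-0.4],"rot":[0,0,0],"hand":0.7},{"linear":[0,0,-0.4],"rot":[0,0,0],"hand":0.7},{"linear":[0,0,-0.2],"rot":[0,0,0],"hand":0.7},{"linear":[0,0,0],"rot":[0,0,0],"hand":0.7}]'
python3 -c "
from h import *
go([.4525,.278,.127],82.6)
s=snap('scene')
print(wpx(s,[[.4525,.278,.16],[.4525,.278,.118]]))
cv2.imwrite('pics/c7.png',cv2.resize(s['image'][70:170,380:490],None,fx=5,fy=5)[:,:,::-1])"
```

```text
clock: 11.28
tool_pos: [0.4528, 0.2789, 0.1744]
orientation: [63.5, 89.5, -123.9]
force: [0.8, 0.4, 0.2]
opening: 0.0615
t 11.28 pos [0.4528 0.2789 0.1744] jaw -97.40 open 0.0615 F [0.8 0.4 0.2] J6 30
shift [-0.004 -0.015 -0.79 ] rot [ 0.084 -0.056  0.   ]
[[419.33307382 103.01905096]
 [416.52463178 114.40435574]]
```

View pics/c7.png

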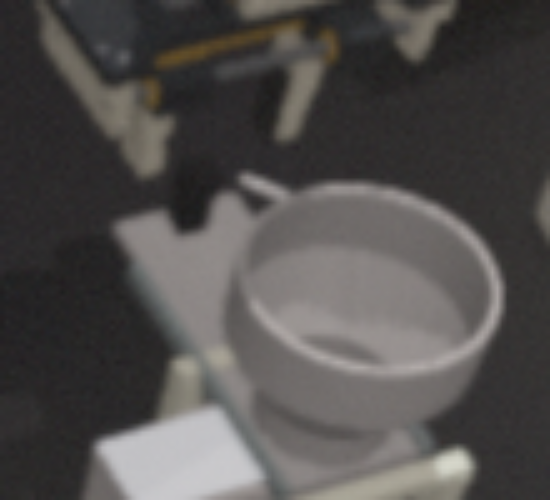

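The post at crop (190,195) matches its predicted pixel and the fingers straddle it. I'll go down and grip.

```bash
python3 -m crank '[{"linear":[0,-0.01,-0.4],"rot":[0,0,0],"hand":0.7},{"linear":[0,0,-0.35],"rot":[0,0,0],"hand":0.7},{"linear":[0,0,0],"rot":[0,0,0],"hand":0.7},{"linear":[0,0,0],"rot":[0,0,0],"hand":0.1},{"linear":[0,0,0],"rot":[0,0,0],"hand":0.1},{"linear":[0,0,0],"rot":[0,0,0],"hand":0.1},{"linear":[0,0,0],"rot":[0,0,0],"hand":0.1},{"linear":[0,0,0],"rot":[0,0,0],"hand":0.1},{"linear":[0,0,0],"rot":[0,0,0],"hand":0.1}]'
python3 -c "
from h import *
go([.4525-.0655,.278+.0085,.127],82.6)"
```

```text
clock: 12.45
tool_pos: [0.4551, 0.2774, 0.136]
orientation: [100.1, 89.6, -87.3]
force: [1.3, 6.3, -4.2]
opening: 0.0179
t 12.45 pos [0.4551 0.2774 0.136 ] jaw -97.34 open 0.0179 F [ 1.3  6.3 -4.2] J6 30
shift [-1.134  0.152 -0.15 ] rot [ 0.083  0.004 -0.011]
```

```bash
python3 -m crank '[{"linear":[-0.16,0.023,0],"rot":[0,0,0],"hand":0.1},{"linear":[-0.16,0.022,0],"rot":[0,0,0],"hand":0.1},{"linear":[-0.16,0.022,0],"rot":[0,0,0],"hand":0.1},{"linear":[-0.16,0.022,0],"rot":[0,0,0],"hand":0.1},{"linear":[-0.16,0.022,0],"rot":[0,0,0],"hand":0.1},{"linear":[-0.12,0.016,0],"rot":[0,0,0],"hand":0.1},{"linear":[0,0,0],"rot":[0,0,0],"hand":0.1}]'
python3 -c "
from h import *
go([.4551-.0655,.2774+.0085,.136],82.6)"
```

```text
clock: 13.32
tool_pos: [0.396, 0.2858, 0.1359]
orientation: [106.8, 89.6, -80.5]
force: [0.7, -0.8, -3.6]
opening: 0.0184
t 13.32 pos [0.396  0.2858 0.1359] jaw -97.30 open 0.0184 F [ 0.7 -0.8 -3.6] J6 23
shift [-0.107  0.002  0.001] rot [ 0.077  0.013 -0.02 ]
```

```bash
python3 -m crank '[{"linear":[-0.1,0.012,0],"rot":[0,0,0],"hand":0.1},{"linear":[0,0,0],"rot":[0,0,0],"hand":0.1},{"linear":[0,0,0],"rot":[0,0,0],"hand":0.1},{"linear":[0,0,0],"rot":[0,0,0],"hand":0.1},{"linear":[0,0,0],"rot":[0,0,0],"hand":0.1},{"linear":[0,0,0],"rot":[0,0,0],"hand":0.1},{"linear":[0,0,0],"rot":[0,0,0],"hand":0.1},{"linear":[0,0,0],"rot":[0,0,0],"hand":0.1},{"linear":[0,0,0],"rot":[0,0,0],"hand":0.1},{"linear":[0,0,0],"rot":[0,0,0],"hand":0.1},{"linear":[0,0,0],"rot":[0,0,0],"hand":0.1},{"linear":[0,0,0],"rot":[0,0,0],"hand":0.1}]'
python3 -c "
from h import *
go([.4551,.2774,.136],82.6)
s=snap('scene');t=snap('top','t8.png')
cv2.imwrite('pics/c8.png',cv2.resize(s['image'][60:210,320:490],None,fx=4,fy=4)[:,:,::-1])
cv2.imwrite('pics/c8t.png',cv2.resize(t['image'][130:290,100:300],None,fx=3.7,fy=3.7)[:,:,::-1])"
```

```text
clock: 14.82
tool_pos: [0.3902, 0.2866, 0.1359]
orientation: [113.7, 89.6, -73.7]
force: [2.2, -0.8, -2.0]
opening: 0.0178
t 14.82 pos [0.3902 0.2866 0.1359] jaw -97.33 open 0.0178 F [ 2.2 -0.8 -2. ] J6 23
shift [ 1.081e+00 -1.530e-01  1.000e-03] rot [ 0.077  0.023 -0.013]
```

View pics/c8.png

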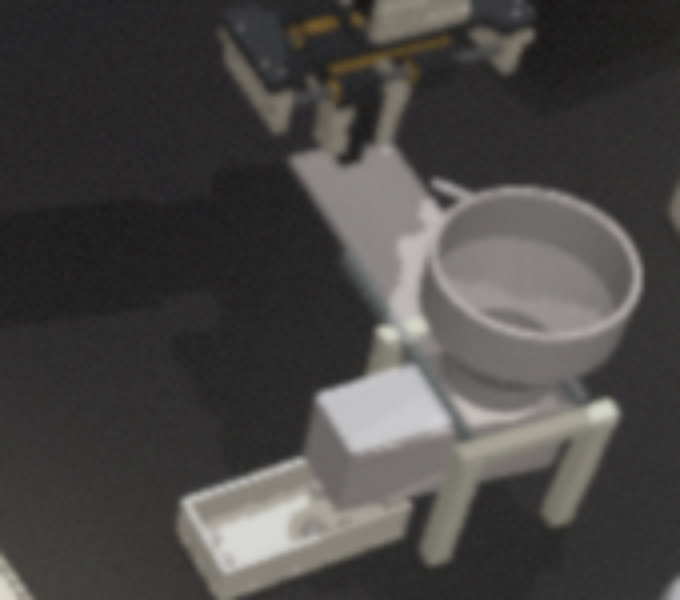

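View pics/c8t.png

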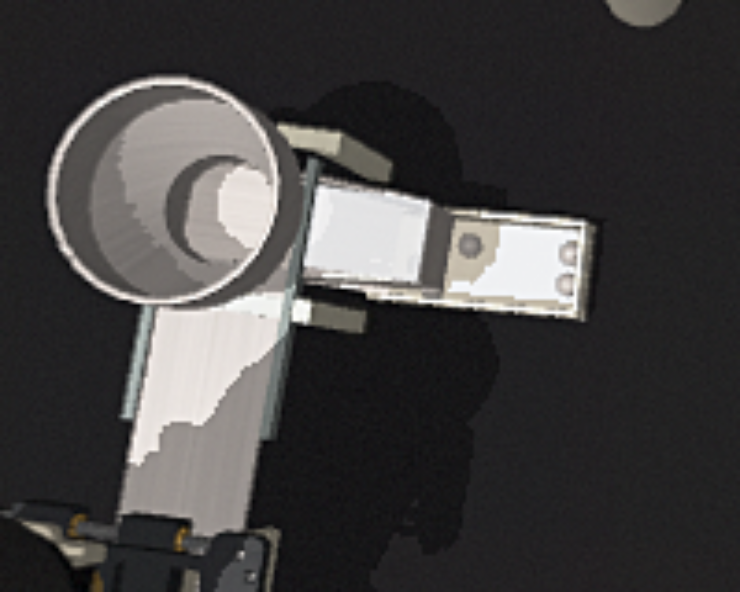

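The funnel is empty and balls are in the tray. I can see three, with the rest under the spout. Now I'll push the gate home.

```bash
python3 -m crank '[{"linear":[0.16,-0.021,0],"rot":[0,0,0],"hand":0.1},{"linear":[0.16,-0.021,0],"rot":[0,0,0],"hand":0.1},{"linear":[0.16,-0.021,0],"rot":[0,0,0],"hand":0.1},{"linear":[0.16,-0.021,0],"rot":[0,0,0],"hand":0.1},{"linear":[0.16,-0.021,0],"rot":[0,0,0],"hand":0.1},{"linear":[0.16,-0.021,0],"rot":[0,0,0],"hand":0.1},{"linear":[0.16,-0.021,0],"rot":[0,0,0],"hand":0.1},{"linear":[0.08,-0.01,0],"rot":[0,0,0],"hand":0.1},{"linear":[0,0,0],"rot":[0,0,0],"hand":0.1}]'
python3 -c "
from h import *
go([.4551,.2774,.136],82.6)"
```

```text
clock: 16.05
tool_pos: [0.4581, 0.2771, 0.1352]
orientation: [29.2, 89.1, -158.3]
force: [2.0, -3.0, -1.4]
opening: 0.0176
t 16.05 pos [0.4581 0.2771 0.1352] jaw -97.51 open 0.0176 F [ 2.  -3.  -1.4] J6 31
shift [-0.05   0.005  0.013] rot [ 0.065 -0.162  0.023]
```

```bash
python3 -m crank '[{"linear":[0.05,-0.006,0],"rot":[0,0,0],"hand":0.1},{"linear":[0,0,0],"rot":[0,0,0],"hand":0.1}]'
python3 -m crank '[{"linear":[-0.02,0,0],"rot":[0,0,0],"hand":0.2},{"linear":[0,0,0],"rot":[0,0,0],"hand":0.5},{"linear":[0,0,0],"rot":[0,0,0],"hand":0.5},{"linear":[0,0,0],"rot":[0,0,0],"hand":0.5},{"linear":[0,0,0.5],"rot":[0,0,0],"hand":0.5},{"linear":[0,0,0.8],"rot":[0,0,0],"hand":0.6},{"linear":[0,0,0.8],"rot":[0,0,0],"hand":1},{"linear":[-0.4,-1,0],"rot":[0,0,0],"hand":1},{"linear":[-0.4,-1,0],"rot":[0,0,-1],"hand":1},{"linear":[-0.3,-1,0],"rot":[0,0,-1],"hand":1},{"linear":[0,-1,0],"rot":[0,0,-1],"hand":1},{"linear":[0,-1,0],"rot":[0,0,-1],"hand":1},{"linear":[0,-1,0],"rot":[0,0,-1],"hand":1},{"linear":[0,0,0],"rot":[0,0,0],"hand":1}]'
python3 -c "
from h import *
go([.4551,.2774,.136],82.6)
s=snap('scene');t=snap('top','t9.png')
C=cloud(t);R=C[225:275,125:185].reshape(-1,3);I=t['image'][225:275,125:185].reshape(-1,3)
P=R[R[:,2]>.153];print(len(P),P[:,:2].min(0),P[:,:2].max(0))
m=(R[:,2]>.135)&(I.max(1)<70);print(R[m].mean(0))
cv2.imwrite('pics/c9.png',cv2.resize(s['image'][60:210,320:490],None,fx=4,fy=4)[:,:,::-1])
cv2.imwrite('pics/c9t.png',cv2.resize(t['image'][130:290,100:300],None,fx=3.7,fy=3.7)[:,:,::-1])"
```

```text
clock: 16.3
tool_pos: [0.4582, 0.2771, 0.1352]
orientation: [22.2, 88.8, -165.4]
force: [0.3, -1.6, -0.9]
opening: 0.0176
clock: 18.05
tool_pos: [0.3912, -0.0897, 0.2662]
orientation: [21.0, 89.3, 167.8]
force: [-0.5, -0.3, -0.0]
opening: 0.0873
t 18.05 pos [ 0.3912 -0.0897  0.2662] jaw -123.25 open 0.0873 F [-0.5 -0.3 -0. ] J6 42
shift [ 1.065  6.119 -2.17 ] rot [ 2.00e-03 -1.34e-01  5.17e+00]
82 [0.44282247 0.27000719] [0.46182266 0.28936123]
[0.45328557 0.27646885 0.15500865]
```

View pics/c9.png

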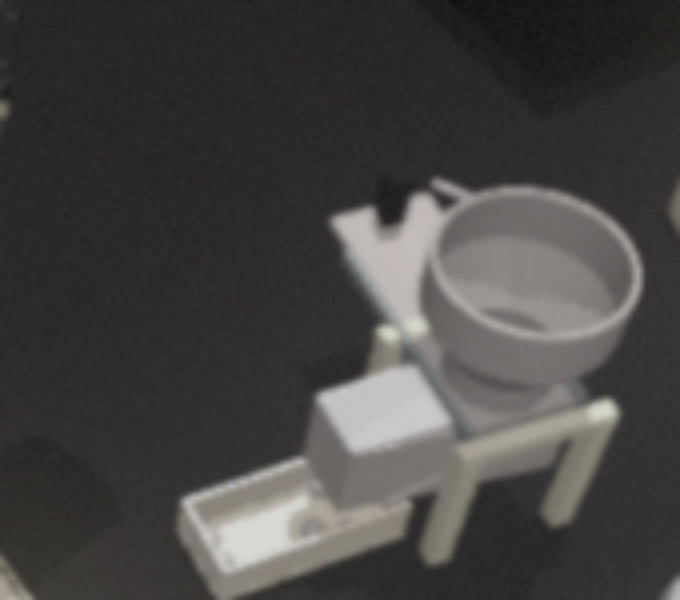

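View pics/c9t.png

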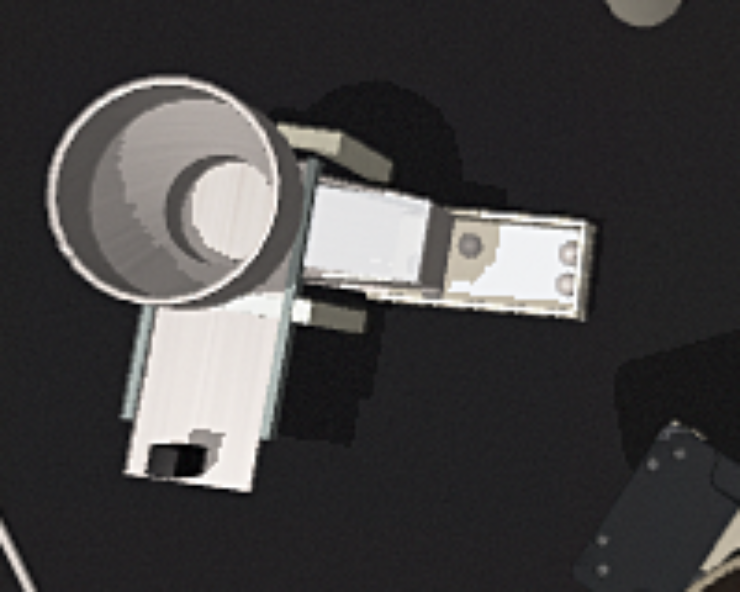

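The gate is home: the post is at x 0.4533 against 0.4535 before. Next I'll grip the tray's outer end and draw it out.

```bash
python3 -m crank '[{"linear":[0.24,0.23,0],"rot":[0,0,-1],"hand":1},{"linear":[0.24,0.23,0],"rot":[0,0,-1],"hand":1},{"linear":[0.24,0.23,0],"rot":[0,0,-1],"hand":1},{"linear":[0.24,0.23,0],"rot":[0,0,-1],"hand":1},{"linear":[0.24,0.23,0],"rot":[0,0,-1],"hand":1},{"linear":[0.24,0.23,0],"rot":[0,0,-1],"hand":1},{"linear":[0.24,0.23,0],"rot":[0,0,-1],"hand":1},{"linear":[0.24,0.23,0],"rot":[0,0,-1],"hand":1},{"linear":[0.24,0.23,0],"rot":[0,0,-1],"hand":1},{"linear":[0.24,0.23,0],"rot":[0,0,-1],"hand":1},{"linear":[0.24,0.23,0],"rot":[0,0,-1],"hand":1},{"linear":[0.24,0.23,0],"rot":[0,0,-1],"hand":1},{"linear":[0.24,0.23,0],"rot":[0,0,-0.8],"hand":1},{"linear":[0,0,0],"rot":[0,0,0],"hand":1}]'
python3 -c "
from h import *
go([.5765,.0854,.11],-7.4)"
```

```text
clock: 19.9
tool_pos: [0.5829, 0.1287, 0.2648]
orientation: [17.5, 89.4, 101.3]
force: [0.0, -0.8, 0.2]
opening: 0.0873
t 19.90 pos [0.5829 0.1287 0.2648] jaw 173.83 open 0.0873 F [ 0.  -0.8  0.2] J6 -37
shift [-0.107 -0.722 -2.58 ] rot [-0.123 -0.023 -0.245]
```

```bash
python3 -m crank '[{"linear":[-0.1,-0.7,0],"rot":[-0.12,0,-0.25],"hand":1},{"linear":[0,-0.02,-0.8],"rot":[0,0,0],"hand":1},{"linear":[0,0,-0.8],"rot":[0,0,0],"hand":1},{"linear":[0,0,-0.8],"rot":[0,0,0],"hand":1},{"linear":[0,0,0],"rot":[0,0,0],"hand":1}]'
python3 -c "
from h import *
go([.5765,.0854,.013],-7.4)"
```

```text
clock: 20.52
tool_pos: [0.574, 0.091, 0.1189]
orientation: [-7.2, 89.9, 76.5]
force: [-0.2, -0.3, 0.4]
opening: 0.0877
t 20.52 pos [0.574  0.091  0.1189] jaw 173.62 open 0.0877 F [-0.2 -0.3  0.4] J6 -35
shift [ 0.042 -0.093 -1.765] rot [-0.011  0.003 -0.204]
```

```bash
python3 -m crank '[{"linear":[0.04,-0.09,-0.3],"rot":[0,0,-0.2],"hand":1},{"linear":[0,0,-0.5],"rot":[0,0,0],"hand":1},{"linear":[0,0,-0.5],"rot":[0,0,0],"hand":1},{"linear":[0,0,-0.4],"rot":[0,0,0],"hand":1},{"linear":[0,0,0],"rot":[0,0,0],"hand":0.3},{"linear":[0,0,0],"rot":[0,0,0],"hand":0.3},{"linear":[0,0,0],"rot":[0,0,0],"hand":0.3},{"linear":[0,0,0],"rot":[0,0,0],"hand":0.3},{"linear":[0,0,0],"rot":[0,0,0],"hand":0.3},{"linear":[0,0,0],"rot":[0,0,0],"hand":0.3}]'
python3 -c "
from h import *
go([.567,.016,.013],-7.4)"
```

```text
clock: 21.78
tool_pos: [0.5851, 0.0937, 0.0323]
orientation: [-63.2, 88.7, 20.3]
force: [-0.3, 0.2, -1.8]
opening: 0.0638
t 21.77 pos [0.5851 0.0937 0.0323] jaw 173.50 open 0.0638 F [-0.3  0.2 -1.8] J6 -35
shift [-0.302 -1.296 -0.322] rot [-0.085  0.236 -0.182]
```

The grip is too high: TCP z is 0.032 and the rim is at 0.036. I'll reopen, lower and regrip.

```bash
python3 -m crank '[{"linear":[0,0,0],"rot":[0,0,0],"hand":1},{"linear":[0,0,0],"rot":[0,0,0],"hand":1},{"linear":[0,0,0],"rot":[0,0,0],"hand":1},{"linear":[-0.02,-0.04,-0.15],"rot":[-0.08,0.24,-0.18],"hand":1},{"linear":[0,0,-0.15],"rot":[0,0,0],"hand":1},{"linear":[0,0,-0.05],"rot":[0,0,0],"hand":1},{"linear":[0,0,0],"rot":[0,0,0],"hand":1}]'
python3 -c "
from h import *
go([.5765,.0854,.013],-7.4)
s=snap('scene')
cv2.imwrite('pics/c10.png',cv2.resize(s['image'][60:210,320:490],None,fx=4,fy=4)[:,:,::-1])"
```

```text
clock: 22.65
tool_pos: [0.5844, 0.0911, 0.0096]
orientation: [106.9, 89.9, -170.5]
force: [-0.1, -0.5, -0.3]
opening: 0.0878
t 22.65 pos [0.5844 0.0911 0.0096] jaw 172.53 open 0.0878 F [-0.1 -0.5 -0.3] J6 -35
shift [-0.131 -0.095  0.056] rot [ 0.003 -0.018  0.013]
```

View pics/c10.png

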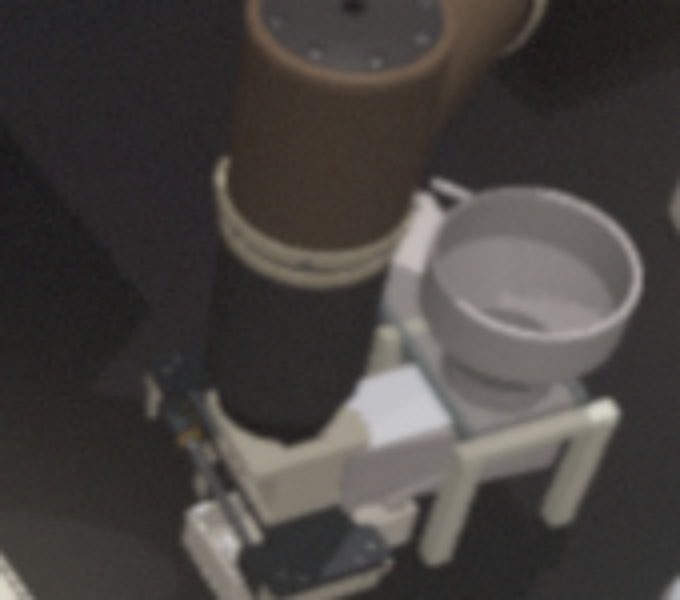

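```bash
python3 -m crank '[{"linear":[0,0,0],"rot":[0,0,0],"hand":0.3},{"linear":[0,0,0],"rot":[0,0,0],"hand":0.3},{"linear":[0,0,0],"rot":[0,0,0],"hand":0.3},{"linear":[0,0,0],"rot":[0,0,0],"hand":0.3},{"linear":[0,0,0],"rot":[0,0,0],"hand":0.3},{"linear":[-0.01,-0.1,0],"rot":[0,0,0],"hand":0.3},{"linear":[-0.03,-0.2,0],"rot":[0,0,0],"hand":0.3},{"linear":[-0.03,-0.2,0],"rot":[0,0,0],"hand":0.3},{"linear":[-0.03,-0.2,0],"rot":[0,0,0],"hand":0.3},{"linear":[-0.03,-0.2,0],"rot":[0,0,0],"hand":0.3},{"linear":[-0.02,-0.2,0],"rot":[0,0,0],"hand":0.3},{"linear":[0,-0.1,0],"rot":[0,0,0],"hand":0.3},{"linear":[0,0,0],"rot":[0,0,0],"hand":0.3},{"linear":[0,0,0],"rot":[0,0,0],"hand":0.3}]'
python3 -c "
from h import *
go([.5844-.0095,.0911-.072,.013],-7.4)
s=snap('scene','s11.png')
cv2.imwrite('pics/c11.png',cv2.resize(s['image'][60:210,320:490],None,fx=4,fy=4)[:,:,::-1])"
```

```text
clock: 24.45
tool_pos: [0.5744, 0.0132, 0.0103]
orientation: [81.7, 89.9, 164.1]
force: [-1.0, 2.0, 0.0]
opening: 0.0642
t 24.45 pos [0.5744 0.0132 0.0103] jaw 172.46 open 0.0642 F [-1.  2.  0.] J6 -28
shift [0.008 0.098 0.045] rot [-0.003 -0.012  0.028]
```

View pics/c11.png

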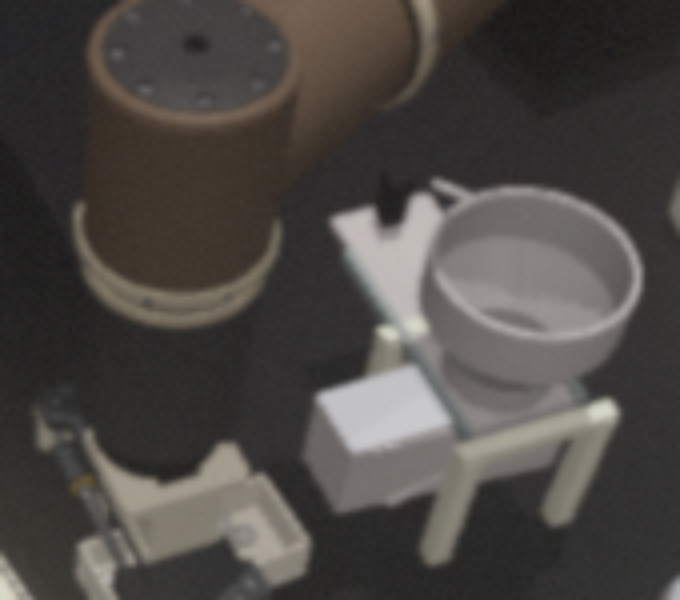

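```bash
python3 -m crank '[{"linear":[0,0,0],"rot":[0,0,0],"hand":1},{"linear":[0,0,0],"rot":[0,0,0],"hand":1},{"linear":[0,0,0],"rot":[0,0,0],"hand":1},{"linear":[0.03,0.22,0.02],"rot":[0,0,0],"hand":1},{"linear":[0.03,0.22,0.02],"rot":[0,0,0],"hand":1},{"linear":[0.03,0.2,0],"rot":[0,0,0],"hand":1},{"linear":[0,0,0],"rot":[0,0,0],"hand":1}]'
python3 -c "
from h import *
import pickle
go([.579,.052,.013],-7.4)
s=pickle.load(open('top0.pkl','rb'))
g=cv2.cvtColor(s['image'],cv2.COLOR_RGB2GRAY)
b=((g>150)*255).astype(np.uint8)[135:262,290:385]
cs,h=cv2.findContours(b,cv2.RETR_CCOMP,cv2.CHAIN_APPROX_NONE)
for c,hh in zip(cs,h[0]):
    if cv2.contourArea(c)>300: print(hh[3],cv2.minAreaRect((px(s,c.reshape(-1,2)+[290,135],.005)[:,:2]*1000).astype(np.float32)))
t=snap('scene');print(np.round(wpx(t,[[.5205,-.1365,.005],[.6533,-.131,.005]])))
"
```

```text
clock: 25.38
tool_pos: [0.5811, 0.0561, 0.0134]
orientation: [-32.7, 90.0, 49.9]
force: [-0.4, 0.2, 0.9]
opening: 0.0875
t 25.38 pos [0.5811 0.0561 0.0134] jaw 172.60 open 0.0875 F [-0.4  0.2  0.9] J6 -32
shift [-0.035 -0.068 -0.006] rot [-0.007  0.006  0.   ]
-1 ((520.7634887695312, -136.6719512939453), (80.8631591796875, 156.81396484375), 2.393202781677246)
-1 ((653.6956787109375, -131.20358276367188), (76.81610107421875, 96.79366302490234), 2.337754964828491)
-1 ((585.433349609375, -133.77542114257812), (259.3078918457031, 169.4502410888672), 2.412066698074341)
2 ((520.7997436523438, -136.74603271484375), (91.89847564697266, 167.9305877685547), 2.4806621074676514)
2 ((653.71875, -131.1449737548828), (88.15522003173828, 108.05548858642578), 2.4244296550750732)
[[294. 214.]
 [319. 253.]]
```

The outlines agree closely: tray spot (0.5208, -0.1367) and plate spot (0.6537, -0.1312), both at yaw 2.4°. Grip the tray at mid-length and lift it.

```bash
python3 -m crank '[{"linear":[-0.03,-0.06,0],"rot":[0,0,0],"hand":1},{"linear":[0,0,-0.03],"rot":[0,0,0],"hand":0.3},{"linear":[0,0,0],"rot":[0,0,0],"hand":0.3},{"linear":[0,0,0],"rot":[0,0,0],"hand":0.3},{"linear":[0,0,0],"rot":[0,0,0],"hand":0.3},{"linear":[0,0,0],"rot":[0,0,0],"hand":0.3},{"linear":[0,0,0.1],"rot":[0,0,0],"hand":0.3},{"linear":[0,0,0.2],"rot":[0,0,0],"hand":0.3},{"linear":[0,0,0.2],"rot":[0,0,0],"hand":0.3},{"linear":[0,0,0.1],"rot":[0,0,0],"hand":0.3},{"linear":[0,0,0],"rot":[0,0,0],"hand":0.3}]'
python3 -c "
from h import *
go([.5208,-.1367,.05],2.4)
s=snap('scene','s12.png')
cv2.imwrite('pics/c12.png',cv2.resize(s['image'][80:230,250:450],None,fx=4,fy=4)[:,:,::-1])"
```

```text
clock: 26.8
tool_pos: [0.578, 0.0506, 0.05]
orientation: [64.7, 89.9, 147.2]
force: [-1.0, 0.3, -2.0]
opening: 0.0646
t 26.80 pos [0.578  0.0506 0.05  ] jaw 172.49 open 0.0646 F [-1.   0.3 -2. ] J6 -32
shift [-0.953 -3.122  0.   ] rot [-0.005 -0.009  1.981]
```

View pics/c12.png

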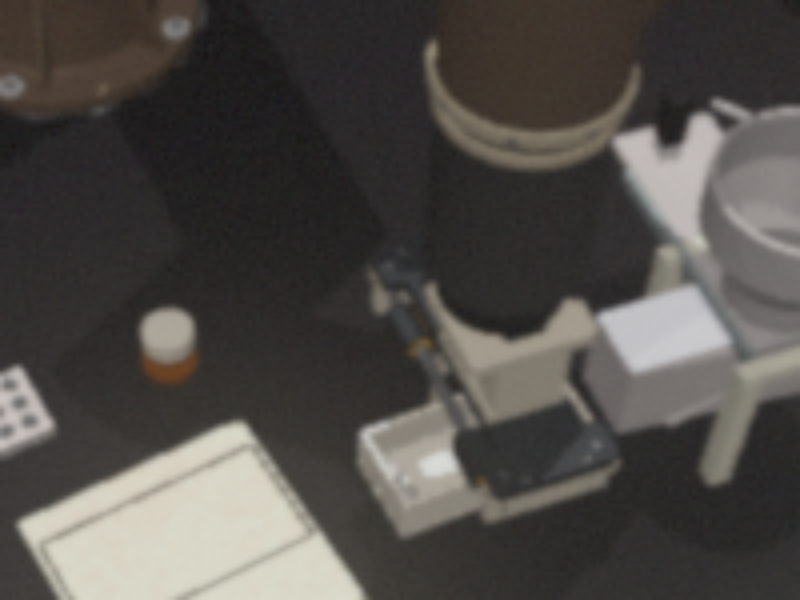

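The tray is lifted level at crop (480,470), with balls inside and none left on the bench. I'll carry it to the board.

```bash
python3 -m crank '[{"linear":[-0.03,-0.1,0],"rot":[0,0,0.1],"hand":0.3},{"linear":[-0.06,-0.18,0],"rot":[0,0,0.13],"hand":0.3},{"linear":[-0.06,-0.2,0],"rot":[0,0,0.13],"hand":0.3},{"linear":[-0.06,-0.2,0],"rot":[0,0,0.13],"hand":0.3},{"linear":[-0.06,-0.2,0],"rot":[0,0,0.13],"hand":0.3},{"linear":[-0.06,-0.2,0],"rot":[0,0,0.13],"hand":0.3},{"linear":[-0.06,-0.2,0],"rot":[0,0,0.13],"hand":0.3},{"linear":[-0.06,-0.2,0],"rot":[0,0,0.13],"hand":0.3},{"linear":[-0.06,-0.2,0],"rot":[0,0,0.13],"hand":0.3},{"linear":[-0.06,-0.2,0],"rot":[0,0,0.13],"hand":0.3},{"linear":[-0.06,-0.2,0],"rot":[0,0,0.13],"hand":0.3},{"linear":[-0.06,-0.2,0],"rot":[0,0,0.13],"hand":0.3},{"linear":[-0.06,-0.2,0],"rot":[0,0,0.13],"hand":0.3},{"linear":[-0.06,-0.2,0],"rot":[0,0,0.13],"hand":0.3},{"linear":[-0.06,-0.18,0],"rot":[0,0,0.13],"hand":0.3},{"linear":[-0.04,-0.1,0],"rot":[0,0,0.1],"hand":0.3},{"linear":[0,0,0],"rot":[0,0,0],"hand":0.3}]'
python3 -c "
from h import *
go([.5208,-.1367,.05],2.4)
s=snap('scene','s13.png')
cv2.imwrite('pics/c13.png',cv2.resize(s['image'][110:260,200:400],None,fx=4,fy=4)[:,:,::-1])"
```

```text
clock: 28.98
tool_pos: [0.5179, -0.1409, 0.0486]
orientation: [103.2, 89.8, -163.6]
force: [0.1, 0.2, -1.0]
opening: 0.0646
t 28.98 pos [ 0.5179 -0.1409  0.0486] jaw -176.77 open 0.0646 F [ 0.1  0.2 -1. ] J6 -3
shift [0.048 0.07  0.024] rot [ 0.011 -0.037 -0.167]
```

View pics/c13.png

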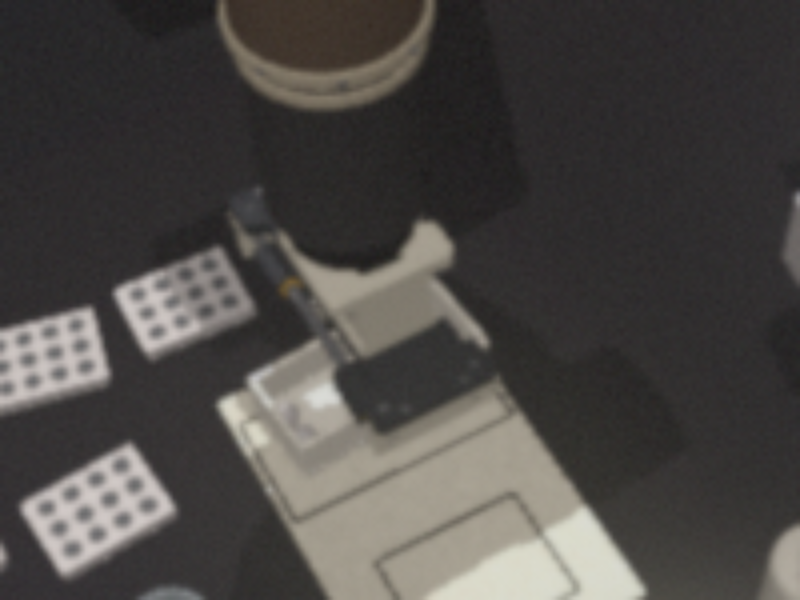

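```bash
python3 -m crank '[{"linear":[0.05,0.07,0],"rot":[0,0,-0.17],"hand":0.3},{"linear":[0,0,-0.15],"rot":[0,0,0],"hand":0.3},{"linear":[0,0,-0.15],"rot":[0,0,0],"hand":0.3},{"linear":[0,0,-0.1],"rot":[0,0,0],"hand":0.3},{"linear":[0,0,-0.05],"rot":[0,0,0],"hand":0.3},{"linear":[0,0,0],"rot":[0,0,0],"hand":0.3}]'
python3 -c "
from h import *
go([.5208,-.1367,.0165],2.4)"
```

```text
clock: 29.78
tool_pos: [0.5213, -0.1351, 0.0189]
orientation: [100.3, 89.8, -167.2]
force: [0.5, 0.7, -3.5]
opening: 0.0645
t 29.77 pos [ 0.5213 -0.1351  0.0189] jaw -177.59 open 0.0645 F [ 0.5  0.7 -3.5] J6 -4
shift [-0.009 -0.027 -0.04 ] rot [ 0.011 -0.049 -0.001]
```

```bash
python3 -m crank '[{"linear":[0,-0.02,-0.04],"rot":[0,0,0],"hand":0.3},{"linear":[0,0,0],"rot":[0,0,0],"hand":0.3},{"linear":[0,0,0],"rot":[0,0,0],"hand":1},{"linear":[0,0,0],"rot":[0,0,0],"hand":1},{"linear":[0,0,0],"rot":[0,0,0],"hand":1},{"linear":[0,0,0.2],"rot":[0,0,0],"hand":1},{"linear":[0,0,0.8],"rot":[0,0,0],"hand":1},{"linear":[0,0,0.8],"rot":[0,0,0],"hand":1},{"linear":[-0.4,-0.2,0.2],"rot":[0,0,0],"hand":1},{"linear":[-0.4,-0.2,0],"rot":[0,0,0],"hand":1},{"linear":[-0.4,-0.2,0],"rot":[0,0,0],"hand":1},{"linear":[-0.4,-0.2,0],"rot":[0,0,0],"hand":1},{"linear":[-0.4,-0.2,0],"rot":[0,0,-0.4],"hand":1},{"linear":[-0.4,-0.2,0],"rot":[0,0,0],"hand":1},{"linear":[0,0,0],"rot":[0,0,0],"hand":1}]'
python3 -c "
from h import *
s=snap('scene','s14.png');t=snap('top','t14.png')
print('plates',rects(t,.012,(345,215,485,305)))
print('tray',rects(s,.041,(230,170,370,250)))
go([.3738,-.2134,.05],0.1)"
```

```text
clock: 31.65
tool_pos: [0.3678, -0.2125, 0.1426]
orientation: [116.2, 89.8, -153.5]
force: [0.2, -0.4, 1.0]
opening: 0.0878
plates [(0.3798, -0.2738, 54.0, 199.9, -2.9), (0.4824, -0.4301, 59.1, 81.0, 6.8), (0.5008, -0.3237, 58.6, 80.4, 7.7), (0.5021, -0.1875, 69.3, 86.6, -89.9)]
tray [(0.5911, -0.1445, 168.8, 221.4, -88.6), (0.397, -0.2229, 60.4, 82.2, -1.0)]
t 31.75 pos [ 0.3698 -0.2121  0.1429] jaw -179.68 open 0.0878 F [ 0.5 -0.1  0. ] J6 3
shift [ 0.066 -0.021 -1.549] rot [ 0.021 -0.023 -0.044]
```

View pics/t14.png

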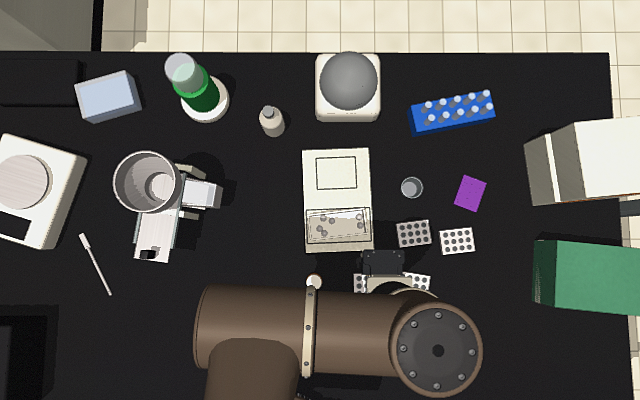

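View pics/s14.png

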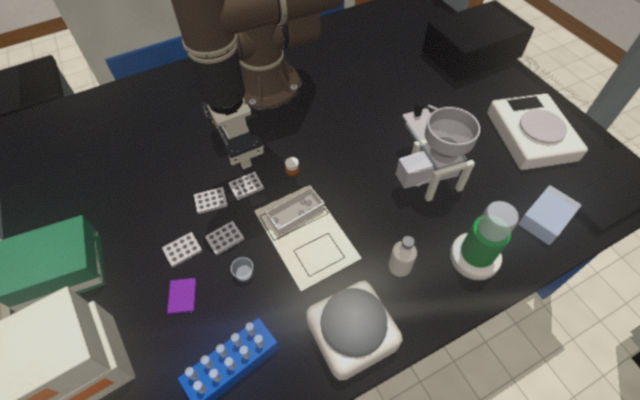

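The tray sits in the long outline with balls in it, around (338,225) in the top view. Before gripping I'll re-measure the nearest plate from the scene view.

```bash
python3 -m crank '[{"linear":[0.06,-0.02,-0.5],"rot":[0,0,0],"hand":1},{"linear":[0,0,-0.5],"rot":[0,0,0],"hand":1},{"linear":[0,0,0],"rot":[0,0,0],"hand":1}]'
python3 -c "
from h import *
s=snap('scene');import pickle
s0=pickle.load(open('scene0.pkl','rb'))
print('now',rects(s,.012,(155,165,275,270),close=5))
print('start',rects(s0,.012,(155,165,275,270)))
go([.3738,-.2134,.005],0.1)
cv2.imwrite('pics/c15.png',cv2.resize(s['image'][100:230,180:330],None,fx=4,fy=4)[:,:,::-1])"
```

```text
clock: 32.12
tool_pos: [0.3759, -0.2135, 0.0823]
orientation: [-164.8, 89.8, -74.4]
force: [-0.2, -0.3, 0.2]
opening: 0.0873
now [(0.484, -0.4319, 63.6, 81.4, 6.6), (0.503, -0.326, 62.2, 79.9, 7.4), (0.5154, -0.2194, 50.2, 132.8, 66.0), (0.3757, -0.3188, 64.1, 80.7, -8.8), (0.3765, -0.2166, 58.7, 80.5, -2.3)]
start [(0.4854, -0.4314, 61.7, 80.5, 6.9), (0.5022, -0.3252, 63.5, 82.0, 7.7), (0.5139, -0.2188, 50.2, 136.0, 66.0), (0.3767, -0.3194, 61.5, 77.8, -8.9), (0.375, -0.2157, 59.3, 77.1, 0.3)]
t 32.17 pos [ 0.3769 -0.2137  0.0835] jaw -179.57 open 0.0876 F [0.5 0.2 0.3] J6 3
shift [-0.052  0.006 -1.308] rot [ 0.036  0.032 -0.066]
```

View pics/c15.png

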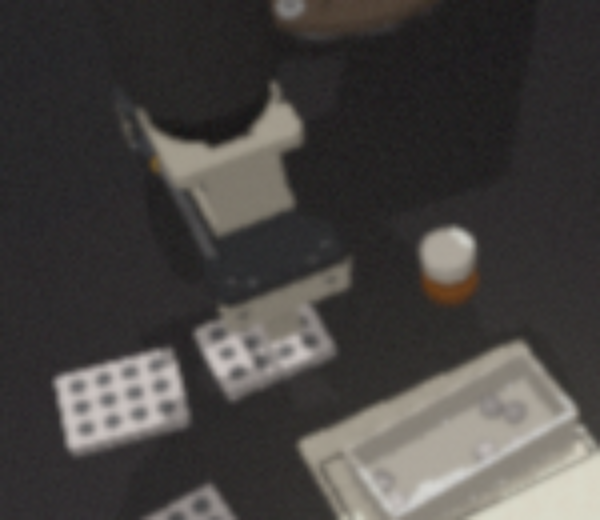

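```bash
python3 -m crank '[{"linear":[-0.05,0,-0.5],"rot":[0,0,0],"hand":1},{"linear":[0,0,-0.5],"rot":[0,0,0],"hand":1},{"linear":[0,0,-0.12],"rot":[0,0,0],"hand":1},{"linear":[0,0,0],"rot":[0,0,0],"hand":1}]'
python3 -c "
from h import *
go([.3738,-.2134,.004],0.1)"
```

```text
clock: 32.67
tool_pos: [0.3798, -0.2142, 0.0199]
orientation: [-114.6, 89.3, -24.0]
force: [0.1, -0.5, -0.5]
opening: 0.0874
t 32.67 pos [ 0.3798 -0.2142  0.0199] jaw -179.39 open 0.0874 F [ 0.1 -0.5 -0.5] J6 3
shift [-0.1    0.013 -0.265] rot [ 0.058  0.129 -0.103]
```

```bash
python3 -m crank '[{"linear":[-0.1,0,-0.15],"rot":[0.06,0.13,-0.1],"hand":1},{"linear":[0,0,-0.12],"rot":[0,0,0],"hand":1},{"linear":[0,0,0],"rot":[0,0,0],"hand":1},{"linear":[0,0,0],"rot":[0,0,0],"hand":0.3},{"linear":[0,0,0],"rot":[0,0,0],"hand":0.3},{"linear":[0,0,0],"rot":[0,0,0],"hand":0.3},{"linear":[0,0,0],"rot":[0,0,0],"hand":0.3},{"linear":[0,0,0],"rot":[0,0,0],"hand":0.3},{"linear":[0,0,0],"rot":[0,0,0],"hand":0.3}]'
python3 -c "
from h import *
go([.6537,-.1312,.12],2.4)"
```

```text
clock: 33.8
tool_pos: [0.3752, -0.2144, 0.0053]
orientation: [-89.0, 89.8, 1.1]
force: [-0.1, 0.0, -0.4]
opening: 0.0593
t 33.80 pos [ 0.3752 -0.2144  0.0053] jaw -179.90 open 0.0593 F [-0.1  0.  -0.4] J6 4
shift [4.642 1.386 1.912] rot [-0.001  0.038  0.46 ]
```

```bash
python3 -m crank '[{"linear":[0,0,0.3],"rot":[0,0,0],"hand":0.3},{"linear":[0,0,0.6],"rot":[0,0,0],"hand":0.3},{"linear":[0,0,0.6],"rot":[0,0,0],"hand":0.3},{"linear":[0.2,0.1,0.4],"rot":[0,0,0],"hand":0.3},{"linear":[0.4,0.12,0.05],"rot":[0,0,0.05],"hand":0.3},{"linear":[0.45,0.13,0.05],"rot":[0,0,0.05],"hand":0.3},{"linear":[0.45,0.13,0.05],"rot":[0,0,0.05],"hand":0.3},{"linear":[0.45,0.13,0],"rot":[0,0,0.05],"hand":0.3},{"linear":[0.45,0.13,0],"rot":[0,0,0.05],"hand":0.3},{"linear":[0.45,0.13,0],"rot":[0,0,0.05],"hand":0.3},{"linear":[0.45,0.13,0],"rot":[0,0,0.05],"hand":0.3},{"linear":[0.4,0.13,0],"rot":[0,0,0.05],"hand":0.3},{"linear":[0.4,0.12,0],"rot":[0,0,0.05],"hand":0.3},{"linear":[0.3,0.1,0],"rot":[0,0,0],"hand":0.3},{"linear":[0.15,0,0],"rot":[0,0,0],"hand":0.3},{"linear":[0,0,0],"rot":[0,0,0],"hand":0.3}]'
python3 -c "
from h import *
go([.6537,-.1312,.05],2.4)
s=snap('scene','s16.png')"
```

```text
clock: 35.8
tool_pos: [0.652, -0.1294, 0.1282]
orientation: [56.3, 89.7, 148.6]
force: [-0.6, -0.6, -1.7]
opening: 0.0595
t 35.80 pos [ 0.652  -0.1294  0.1282] jaw -177.70 open 0.0595 F [-0.6 -0.6 -1.7] J6 -3
shift [ 0.028 -0.029 -1.303] rot [-0.028 -0.046  0.02 ]
```

View pics/s16.png

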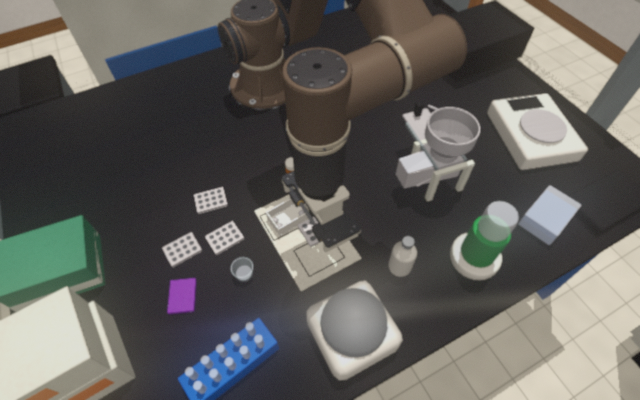

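```bash
python3 -c "
from h import *
import pickle
s=pickle.load(open('top0.pkl','rb'));C=cloud(s)
P=C[40:135,300:395].reshape(-1,3);P=P[P[:,2]>.02]
print(P.min(0),P.max(0));
for k in(.03,.05,.07,.09): print(k,P[P[:,2]>k][:,0].min())
Q=C[90:140,255:290].reshape(-1,3);Q=Q[Q[:,2]>.04];print(Q.min(0),Q.max(0))
"
```

```text
[ 0.77950634 -0.23685399  0.02075182] [ 0.93489819 -0.07793575  0.14005312]
0.03 0.7795063448675278
0.05 0.7795950151700953
0.07 0.7841501123350539
0.09 0.7913253967944316
[0.74516222 0.00077887 0.04047962] [0.79755392 0.05469449 0.13366229]
```

The stirrer starts at x 0.78 and the flask at y > 0, so both are clear. I'll lower the plate.

```bash
python3 -m crank '[{"linear":[0.03,-0.03,-0.5],"rot":[0,-0.05,0],"hand":0.3},{"linear":[0,0,-0.5],"rot":[0,0,0],"hand":0.3},{"linear":[0,0,-0.5],"rot":[0,0,0],"hand":0.3},{"linear":[0,0,-0.1],"rot":[0,0,0],"hand":0.3},{"linear":[0,0,0],"rot":[0,0,0],"hand":0.3}]'
python3 -c "
from h import *
go([.6537,-.1312,.0105],2.4)"
```

```text
clock: 36.48
tool_pos: [0.6511, -0.1329, 0.0328]
orientation: [-50.8, 89.8, 41.4]
force: [-0.2, 0.6, -1.6]
opening: 0.0594
t 36.48 pos [ 0.6511 -0.1329  0.0328] jaw -177.80 open 0.0594 F [-0.2  0.6 -1.6] J6 -3
shift [ 0.043  0.028 -0.372] rot [-0.03   0.034  0.04 ]
```

```bash
python3 -m crank '[{"linear":[0.04,0.03,-0.15],"rot":[-0.03,0.03,0.04],"hand":0.3},{"linear":[0,0,-0.15],"rot":[0,0,0],"hand":0.3},{"linear":[0,0,-0.06],"rot":[0,0,0],"hand":0.3},{"linear":[0,0,0],"rot":[0,0,0],"hand":0.3}]'
python3 -c "
from h import *
go([.6537,-.1312,.0105],2.4)"
```

```text
clock: 36.98
tool_pos: [0.6554, -0.1309, 0.0129]
orientation: [-93.3, 89.7, -0.8]
force: [-0.2, -0.7, -1.2]
opening: 0.0592
t 36.98 pos [ 0.6554 -0.1309  0.0129] jaw -177.57 open 0.0592 F [-0.2 -0.7 -1.2] J6 -3
shift [-0.028 -0.005 -0.04 ] rot [ 0.001  0.055 -0.006]
```

```bash
python3 -m crank '[{"linear":[-0.02,0,-0.04],"rot":[0,0.05,0],"hand":0.3},{"linear":[0,0,0],"rot":[0,0,0],"hand":0.3},{"linear":[0,0,0],"rot":[0,0,0],"hand":1},{"linear":[0,0,0],"rot":[0,0,0],"hand":1},{"linear":[0,0,0],"rot":[0,0,0],"hand":1},{"linear":[0,0,0.2],"rot":[0,0,0],"hand":1},{"linear":[0,0,0.8],"rot":[0,0,0],"hand":1},{"linear":[0,0,0.8],"rot":[0,0,0],"hand":1},{"linear":[-0.4,-0.2,0.2],"rot":[0,0,0],"hand":1},{"linear":[-0.8,-0.5,0],"rot":[0,0,-0.4],"hand":1},{"linear":[-0.8,-0.5,0],"rot":[0,0,-0.4],"hand":1},{"linear":[-0.8,-0.5,0],"rot":[0,0,-0.4],"hand":1},{"linear":[-0.8,-0.5,0],"rot":[0,0,-0.4],"hand":1},{"linear":[-0.6,-0.5,0],"rot":[0,0,-0.4],"hand":1},{"linear":[-0.4,-0.4,-0.1],"rot":[0,0,-0.3],"hand":1},{"linear":[0,0,0],"rot":[0,0,0],"hand":1}]'
python3 -c "
from h import *
s=snap('scene','s17.png')
print('now',rects(s,.012,(155,165,275,270)))
print('pile',rects(s,.017,(280,220,365,295),lo=170,close=3))
go([.375,-.318,.004],-9)
cv2.imwrite('pics/c17.png',cv2.resize(s['image'][150:300,150:370],None,fx=3.6,fy=3.6)[:,:,::-1])"
```

```text
clock: 38.98
tool_pos: [0.3723, -0.3217, 0.1399]
orientation: [-103.9, 89.1, -23.2]
force: [0.9, 0.3, -1.0]
opening: 0.0878
now [(0.4845, -0.4318, 59.2, 76.9, 6.1), (0.5026, -0.3254, 59.0, 78.4, 7.7), (0.5114, -0.2177, 50.2, 130.2, 66.0), (0.3757, -0.3188, 63.7, 80.7, -9.1)]
pile [(0.6449, -0.1374, 150.6, 167.8, 2.4)]
t 39.02 pos [ 0.3734 -0.3214  0.1403] jaw 170.81 open 0.0872 F [-0.2  0.6  0.1] J6 8
shift [ 0.027  0.057 -2.271] rot [0.077 0.177 0.038]
```

View pics/c17.png

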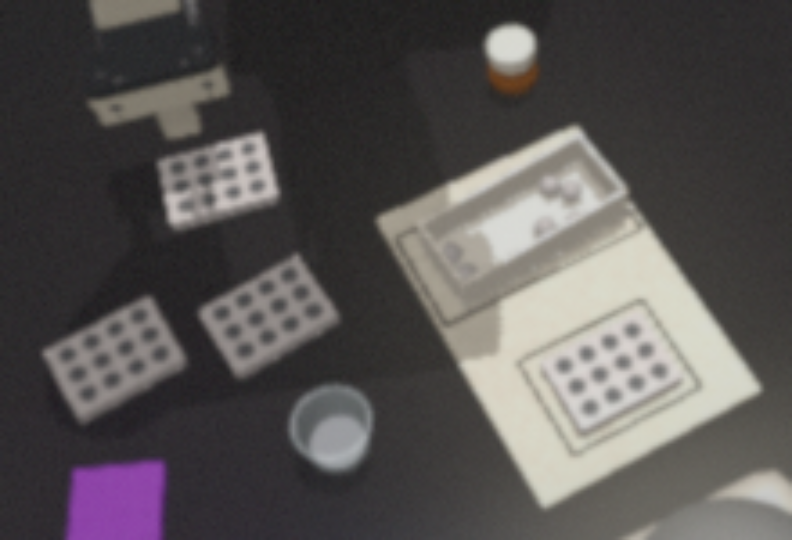

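The first plate is centred in the short outline at crop (615,375). Now the second plate.

```bash
python3 -m crank '[{"linear":[0.03,0.06,-0.6],"rot":[0.07,0.18,0.04],"hand":1},{"linear":[0,0,-0.6],"rot":[0,0,0],"hand":1},{"linear":[0,0,-0.6],"rot":[0,0,0],"hand":1},{"linear":[0,0,0],"rot":[0,0,0],"hand":1}]'
python3 -c "
from h import *
go([.375,-.318,.004],-9)"
```

```text
clock: 39.52
tool_pos: [0.3804, -0.3175, 0.0337]
orientation: [-109.7, 89.5, -28.4]
force: [-0.6, -0.1, 0.9]
opening: 0.0878
t 39.52 pos [ 0.3804 -0.3175  0.0337] jaw 171.25 open 0.0878 F [-0.6 -0.1  0.9] J6 8
shift [-0.09  -0.008 -0.494] rot [ 0.044  0.081 -0.05 ]
```

```bash
python3 -m crank '[{"linear":[-0.09,-0.01,-0.2],"rot":[0.04,0.08,-0.05],"hand":1},{"linear":[0,0,-0.2],"rot":[0,0,0],"hand":1},{"linear":[0,0,-0.08],"rot":[0,0,0],"hand":1},{"linear":[0,0,0],"rot":[0,0,0],"hand":1},{"linear":[0,0,0],"rot":[0,0,0],"hand":0.3},{"linear":[0,0,0],"rot":[0,0,0],"hand":0.3},{"linear":[0,0,0],"rot":[0,0,0],"hand":0.3},{"linear":[0,0,0],"rot":[0,0,0],"hand":0.3},{"linear":[0,0,0],"rot":[0,0,0],"hand":0.3},{"linear":[0,0,0],"rot":[0,0,0],"hand":0.3}]'
python3 -c "
from h import *
go([.6537,-.1312,.13],2.4)"
```

```text
clock: 40.78
tool_pos: [0.3781, -0.3188, 0.0074]
orientation: [-105.5, 89.6, -24.4]
force: [-0.5, -0.6, -0.4]
opening: 0.0594
t 40.77 pos [ 0.3781 -0.3188  0.0074] jaw 171.08 open 0.0594 F [-0.5 -0.6 -0.4] J6 8
shift [4.593 3.127 2.043] rot [0.024 0.07  2.263]
```

```bash
python3 -m crank '[{"linear":[0,0,0.3],"rot":[0,0,0],"hand":0.3},{"linear":[0,0,0.6],"rot":[0,0,0],"hand":0.3},{"linear":[0,0,0.6],"rot":[0,0,0],"hand":0.3},{"linear":[0.2,0.15,0.45],"rot":[0,0,0.1],"hand":0.3},{"linear":[0.4,0.29,0.08],"rot":[0,0,0.23],"hand":0.3},{"linear":[0.45,0.3,0.05],"rot":[0,0,0.23],"hand":0.3},{"linear":[0.45,0.3,0.05],"rot":[0,0,0.23],"hand":0.3},{"linear":[0.45,0.3,0],"rot":[0,0,0.23],"hand":0.3},{"linear":[0.45,0.3,0],"rot":[0,0,0.23],"hand":0.3},{"linear":[0.45,0.3,0],"rot":[0,0,0.23],"hand":0.3},{"linear":[0.45,0.3,0],"rot":[0,0,0.23],"hand":0.3},{"linear":[0.45,0.3,0],"rot":[0,0,0.23],"hand":0.3},{"linear":[0.4,0.29,0],"rot":[0,0,0.23],"hand":0.3},{"linear":[0.3,0.2,0],"rot":[0,0,0.1],"hand":0.3},{"linear":[0.1,0.1,0],"rot":[0,0,0],"hand":0.3},{"linear":[0,0,0],"rot":[0,0,0],"hand":0.3}]'
python3 -c "
from h import *
go([.6545,-.1310,.0245],2.4)"
```

```text
clock: 42.78
tool_pos: [0.6558, -0.1231, 0.1366]
orientation: [-67.4, 89.9, 25.2]
force: [-0.1, 0.2, -1.8]
opening: 0.0594
t 42.77 pos [ 0.6558 -0.1231  0.1366] jaw -177.38 open 0.0594 F [-0.1  0.2 -1.8] J6 -3
shift [-0.021 -0.132 -1.868] rot [-0.006  0.012 -0.045]
```

```bash
python3 -m crank '[{"linear":[-0.02,-0.15,-0.5],"rot":[0,0,-0.04],"hand":0.3},{"linear":[0,0,-0.5],"rot":[0,0,0],"hand":0.3},{"linear":[0,0,-0.4],"rot":[0,0,0],"hand":0.3},{"linear":[0,0,-0.1],"rot":[0,0,0],"hand":0.3},{"linear":[0,0,0],"rot":[0,0,0],"hand":0.3}]'
python3 -c "
from h import *
go([.6545,-.1322,.0250],2.4)"
```

```text
clock: 43.4
tool_pos: [0.652, -0.1352, 0.0468]
orientation: [-84.4, 89.8, 7.8]
force: [1.1, -1.0, -1.3]
opening: 0.0596
t 43.40 pos [ 0.652  -0.1352  0.0468] jaw -177.79 open 0.0596 F [ 1.1 -1.  -1.3] J6 -3
shift [ 0.042  0.05  -0.364] rot [-0.005  0.035  0.037]
```

```bash
python3 -m crank '[{"linear":[0.04,0.05,-0.15],"rot":[0,0.03,0.04],"hand":0.3},{"linear":[0,0,-0.15],"rot":[0,0,0],"hand":0.3},{"linear":[0,0,-0.07],"rot":[0,0,0],"hand":0.3},{"linear":[0,0,0],"rot":[0,0,0],"hand":0.3}]'
python3 -c "
from h import *
go([.6545,-.1322,.0250],2.4)"
```

```text
clock: 43.9
tool_pos: [0.6558, -0.132, 0.0257]
orientation: [-85.7, 89.8, 6.8]
force: [-0.3, 0.6, -1.5]
opening: 0.0592
t 43.90 pos [ 0.6558 -0.132   0.0257] jaw -177.56 open 0.0592 F [-0.3  0.6 -1.5] J6 -3
shift [-0.022 -0.003 -0.011] rot [-0.005  0.044 -0.009]
```

```bash
python3 -m crank '[{"linear":[-0.02,0,-0.02],"rot":[0,0.04,0],"hand":0.3},{"linear":[0,0,0],"rot":[0,0,0],"hand":0.3},{"linear":[0,0,0],"rot":[0,0,0],"hand":1},{"linear":[0,0,0],"rot":[0,0,0],"hand":1},{"linear":[0,0,0],"rot":[0,0,0],"hand":1},{"linear":[0,0,0.2],"rot":[0,0,0],"hand":1},{"linear":[0,0,0.8],"rot":[0,0,0],"hand":1},{"linear":[0,0,0.7],"rot":[0,0,0],"hand":1},{"linear":[-0.2,-0.3,0.2],"rot":[0,0,0.2],"hand":1},{"linear":[-0.5,-0.6,0],"rot":[0,0,0.2],"hand":1},{"linear":[-0.5,-0.6,0],"rot":[0,0,0.2],"hand":1},{"linear":[-0.5,-0.6,0],"rot":[0,0,0.2],"hand":1},{"linear":[-0.5,-0.6,0],"rot":[0,0,0.2],"hand":1},{"linear":[-0.3,-0.5,0],"rot":[0,0,0.1],"hand":1},{"linear":[0,0,0],"rot":[0,0,0],"hand":1}]'
python3 -c "
from h import *
s=snap('scene','s18.png');t=snap('top','t18.png')
print('now',rects(s,.012,(155,165,275,270)))
print('top',rects(t,.012,(345,215,485,305)))
go([.5017,-.3245,.004],7.7)
cv2.imwrite('pics/c18.png',cv2.resize(s['image'][150:300,150:370],None,fx=3.6,fy=3.6)[:,:,::-1])"
```

```text
clock: 45.78
tool_pos: [0.5023, -0.3295, 0.1537]
orientation: [-111.5, 89.3, -13.1]
force: [0.5, 0.3, 0.6]
opening: 0.088
now [(0.4842, -0.432, 63.9, 80.9, 6.3), (0.5024, -0.3249, 63.7, 80.3, 8.1), (0.5114, -0.2177, 50.2, 130.2, 66.0), (0.2832, -0.3211, 62.0, 121.8, -11.3)]
top [(0.5081, -0.3153, 66.5, 75.8, -81.8)]
t 45.88 pos [ 0.5037 -0.3281  0.1536] jaw -171.58 open 0.0874 F [-0.7 -0.2 -0.3] J6 23
shift [-0.033  0.06  -2.493] rot [ 0.034  0.148 -0.143]
```

View pics/c18.png

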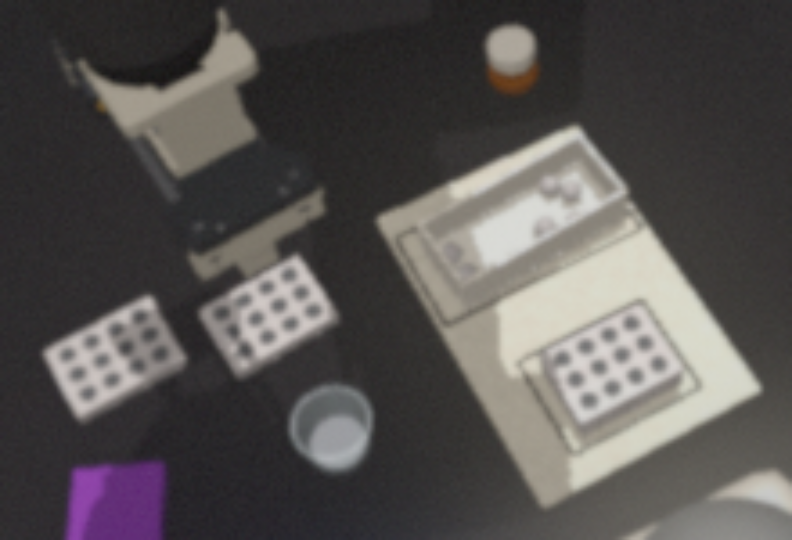

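The two stacked plates look flush at crop (615,360). Plates three and four haven't moved. I'll go down on the third.

```bash
python3 -m crank '[{"linear":[-0.04,0.06,-0.6],"rot":[0.03,0.15,-0.14],"hand":1},{"linear":[0,0,-0.6],"rot":[0,0,0],"hand":1},{"linear":[0,0,-0.6],"rot":[0,0,0],"hand":1},{"linear":[0,0,-0.2],"rot":[0,0,0],"hand":1},{"linear":[0,0,0],"rot":[0,0,0],"hand":1}]'
python3 -c "
from h import *
go([.5017,-.3245,.004],7.7)"
```

```text
clock: 46.5
tool_pos: [0.5062, -0.3214, 0.034]
orientation: [-123.4, 89.7, -25.4]
force: [-0.8, -0.6, -0.5]
opening: 0.0874
t 46.50 pos [ 0.5062 -0.3214  0.034 ] jaw -171.99 open 0.0874 F [-0.8 -0.6 -0.5] J6 22
shift [-0.074 -0.052 -0.5  ] rot [ 0.028  0.058 -0.063]
```

```bash
python3 -m crank '[{"linear":[-0.08,-0.05,-0.2],"rot":[0.03,0.06,-0.06],"hand":1},{"linear":[0,0,-0.2],"rot":[0,0,0],"hand":1},{"linear":[0,0,-0.11],"rot":[0,0,0],"hand":1},{"linear":[0,0,0],"rot":[0,0,0],"hand":1},{"linear":[0,0,0],"rot":[0,0,0],"hand":0.3},{"linear":[0,0,0],"rot":[0,0,0],"hand":0.3},{"linear":[0,0,0],"rot":[0,0,0],"hand":0.3},{"linear":[0,0,0],"rot":[0,0,0],"hand":0.3},{"linear":[0,0,0],"rot":[0,0,0],"hand":0.3},{"linear":[0,0,0],"rot":[0,0,0],"hand":0.3}]'
python3 -c "
from h import *
go([.6545,-.1322,.13],2.4)"
```

```text
clock: 47.75
tool_pos: [0.5034, -0.3251, 0.0051]
orientation: [-114.0, 89.7, -16.2]
force: [-0.3, -0.0, -1.2]
opening: 0.0593
t 47.75 pos [ 0.5034 -0.3251  0.0051] jaw -172.28 open 0.0593 F [-0.3 -0.  -1.2] J6 22
shift [2.519 3.216 2.082] rot [ 0.018  0.053 -1.064]
```

```bash
python3 -m crank '[{"linear":[0,0,0.3],"rot":[0,0,0],"hand":0.3},{"linear":[0,0,0.6],"rot":[0,0,0],"hand":0.3},{"linear":[0,0,0.6],"rot":[0,0,0],"hand":0.3},{"linear":[0.1,0.15,0.45],"rot":[0,0,-0.1],"hand":0.3},{"linear":[0.25,0.33,0.08],"rot":[0,0,-0.12],"hand":0.3},{"linear":[0.28,0.35,0.05],"rot":[0,0,-0.12],"hand":0.3},{"linear":[0.28,0.35,0.05],"rot":[0,0,-0.12],"hand":0.3},{"linear":[0.28,0.35,0],"rot":[0,0,-0.12],"hand":0.3},{"linear":[0.28,0.35,0],"rot":[0,0,-0.12],"hand":0.3},{"linear":[0.28,0.35,0],"rot":[0,0,-0.12],"hand":0.3},{"linear":[0.28,0.35,0],"rot":[0,0,-0.12],"hand":0.3},{"linear":[0.25,0.3,0],"rot":[0,0,-0.12],"hand":0.3},{"linear":[0.15,0.2,0],"rot":[0,0,0],"hand":0.3},{"linear":[0.05,0.08,0],"rot":[0,0,0],"hand":0.3},{"linear":[0,0,0],"rot":[0,0,0],"hand":0.3}]'
python3 -c "
from h import *
go([.6545,-.1315,.0345],2.4)"
```

```text
clock: 49.62
tool_pos: [0.6531, -0.1284, 0.135]
orientation: [-44.5, 89.9, 47.7]
force: [0.4, -1.0, -1.5]
opening: 0.0597
t 49.62 pos [ 0.6531 -0.1284  0.135 ] jaw -177.87 open 0.0597 F [ 0.4 -1.  -1.5] J6 -3
shift [ 0.024 -0.051 -1.675] rot [-0.01   0.009  0.053]
```

```bash
python3 -m crank '[{"linear":[0.02,-0.05,-0.5],"rot":[0,0,0.05],"hand":0.3},{"linear":[0,0,-0.5],"rot":[0,0,0],"hand":0.3},{"linear":[0,0,-0.3],"rot":[0,0,0],"hand":0.3},{"linear":[0,0,0],"rot":[0,0,0],"hand":0.3}]'
python3 -c "
from h import *
go([.6545,-.1315,.0345],2.4)"
```

```text
clock: 50.12
tool_pos: [0.6532, -0.134, 0.0565]
orientation: [-77.9, 89.8, 14.4]
force: [-0.2, 0.6, -0.6]
opening: 0.0597
t 50.12 pos [ 0.6532 -0.134   0.0565] jaw -177.72 open 0.0597 F [-0.2  0.6 -0.6] J6 -3
shift [ 0.022  0.041 -0.367] rot [-0.008  0.03   0.023]
```

```bash
python3 -m crank '[{"linear":[0.02,0.04,-0.15],"rot":[0,0.03,0.02],"hand":0.3},{"linear":[0,0,-0.15],"rot":[0,0,0],"hand":0.3},{"linear":[0,0,-0.07],"rot":[0,0,0],"hand":0.3},{"linear":[0,0,0],"rot":[0,0,0],"hand":0.3}]'
python3 -c "
from h import *
go([.6545,-.1315,.0345],2.4)"
```

```text
clock: 50.62
tool_pos: [0.6561, -0.1316, 0.0355]
orientation: [-84.7, 89.8, 7.8]
force: [-0.1, -0.3, -1.3]
opening: 0.0593
t 50.62 pos [ 0.6561 -0.1316  0.0355] jaw -177.59 open 0.0593 F [-0.1 -0.3 -1.3] J6 -3
shift [-0.027  0.002 -0.017] rot [-0.006  0.041 -0.003]
```

```bash
python3 -m crank '[{"linear":[-0.02,0,-0.02],"rot":[0,0.04,0],"hand":0.3},{"linear":[0,0,0],"rot":[0,0,0],"hand":0.3},{"linear":[0,0,0],"rot":[0,0,0],"hand":1},{"linear":[0,0,0],"rot":[0,0,0],"hand":1},{"linear":[0,0,0],"rot":[0,0,0],"hand":1},{"linear":[0,0,0.2],"rot":[0,0,0],"hand":1},{"linear":[0,0,0.8],"rot":[0,0,0],"hand":1},{"linear":[0,0,0.6],"rot":[0,0,0],"hand":1},{"linear":[-0.2,-0.3,0.2],"rot":[0,0,0.2],"hand":1},{"linear":[-0.5,-0.8,0],"rot":[0,0,0.2],"hand":1},{"linear":[-0.5,-0.8,0],"rot":[0,0,0.2],"hand":1},{"linear":[-0.5,-0.8,0],"rot":[0,0,0.2],"hand":1},{"linear":[-0.5,-0.8,0],"rot":[0,0,0.1],"hand":1},{"linear":[-0.4,-0.8,0],"rot":[0,0,0],"hand":1},{"linear":[-0.2,-0.6,0],"rot":[0,0,0],"hand":1},{"linear":[0,0,0],"rot":[0,0,0],"hand":1}]'
python3 -c "
from h import *
s=snap('scene','s19.png')
print('now',rects(s,.012,(155,165,275,270)))
go([.483,-.431,.004],6.7)
cv2.imwrite('pics/c19.png',cv2.resize(s['image'][150:300,150:370],None,fx=3.6,fy=3.6)[:,:,::-1])"
```

```text
clock: 52.62
tool_pos: [0.4841, -0.4343, 0.1594]
orientation: [-115.8, 89.1, -18.5]
force: [-0.4, 0.9, 0.0]
opening: 0.0873
now [(0.4839, -0.4307, 64.2, 79.3, 6.1), (0.5139, -0.2188, 50.3, 136.0, 66.0)]
t 52.67 pos [ 0.4846 -0.4332  0.1594] jaw -172.62 open 0.0878 F [ 0.3 -0.2 -0.8] J6 32
shift [-0.027  0.037 -2.59 ] rot [ 0.053  0.163 -0.136]
```

View pics/c19.png

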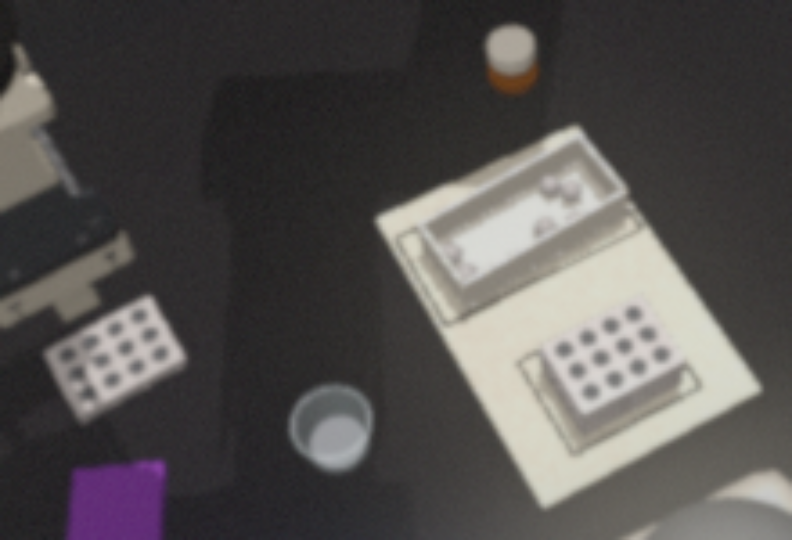

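Three plates now form a neat pile at crop (615,360). The last one, at crop (115,355), hasn't moved.

```bash
python3 -m crank '[{"linear":[-0.03,0.04,-0.6],"rot":[0.05,0.16,-0.14],"hand":1},{"linear":[0,0,-0.6],"rot":[0,0,0],"hand":1},{"linear":[0,0,-0.6],"rot":[0,0,0],"hand":1},{"linear":[0,0,-0.3],"rot":[0,0,0],"hand":1},{"linear":[0,0,0],"rot":[0,0,0],"hand":1}]'
python3 -c "
from h import *
go([.483,-.431,.004],6.7)"
```

```text
clock: 53.3
tool_pos: [0.4865, -0.4271, 0.0345]
orientation: [-124.2, 89.7, -27.3]
force: [-0.3, 0.3, 0.2]
opening: 0.0878
t 53.30 pos [ 0.4865 -0.4271  0.0345] jaw -173.07 open 0.0878 F [-0.3  0.3  0.2] J6 31
shift [-0.058 -0.066 -0.508] rot [ 0.031  0.061 -0.046]
```

```bash
python3 -m crank '[{"linear":[-0.06,-0.07,-0.2],"rot":[0.03,0.06,-0.05],"hand":1},{"linear":[0,0,-0.2],"rot":[0,0,0],"hand":1},{"linear":[0,0,-0.11],"rot":[0,0,0],"hand":1},{"linear":[0,0,0],"rot":[0,0,0],"hand":1},{"linear":[0,0,0],"rot":[0,0,0],"hand":0.3},{"linear":[0,0,0],"rot":[0,0,0],"hand":0.3},{"linear":[0,0,0],"rot":[0,0,0],"hand":0.3},{"linear":[0,0,0],"rot":[0,0,0],"hand":0.3},{"linear":[0,0,0],"rot":[0,0,0],"hand":0.3},{"linear":[0,0,0],"rot":[0,0,0],"hand":0.3}]'
python3 -c "
from h import *
go([.6545,-.1322,.13],2.4)"
```

```text
clock: 54.55
tool_pos: [0.4848, -0.4317, 0.0055]
orientation: [-127.0, 89.7, -30.3]
force: [0.2, -0.3, -0.2]
opening: 0.0597
t 54.55 pos [ 0.4848 -0.4317  0.0055] jaw -173.26 open 0.0597 F [ 0.2 -0.3 -0.2] J6 31
shift [2.829 4.992 2.074] rot [ 0.027  0.043 -0.867]
```

```bash
python3 -m crank '[{"linear":[0,0,0.3],"rot":[0,0,0],"hand":0.3},{"linear":[0,0,0.6],"rot":[0,0,0],"hand":0.3},{"linear":[0,0,0.6],"rot":[0,0,0],"hand":0.3},{"linear":[0.1,0.2,0.45],"rot":[0,0,-0.05],"hand":0.3},{"linear":[0.25,0.4,0.15],"rot":[0,0,-0.09],"hand":0.3},{"linear":[0.28,0.5,0.05],"rot":[0,0,-0.09],"hand":0.3},{"linear":[0.28,0.5,0.05],"rot":[0,0,-0.09],"hand":0.3},{"linear":[0.28,0.5,0.05],"rot":[0,0,-0.09],"hand":0.3},{"linear":[0.28,0.5,0],"rot":[0,0,-0.09],"hand":0.3},{"linear":[0.28,0.5,0],"rot":[0,0,-0.09],"hand":0.3},{"linear":[0.28,0.5,0],"rot":[0,0,-0.09],"hand":0.3},{"linear":[0.28,0.5,0],"rot":[0,0,-0.09],"hand":0.3},{"linear":[0.25,0.4,0],"rot":[0,0,-0.09],"hand":0.3},{"linear":[0.15,0.25,0],"rot":[0,0,0],"hand":0.3},{"linear":[0.05,0.1,0],"rot":[0,0,0],"hand":0.3},{"linear":[0,0,0],"rot":[0,0,0],"hand":0.3}]'
python3 -c "
from h import *
go([.6545,-.1317,.0465],2.4)"
```

```text
clock: 56.55
tool_pos: [0.6551, -0.1322, 0.1654]
orientation: [-110.8, 88.9, -18.5]
force: [-0.6, -0.2, -1.4]
opening: 0.0596
t 56.55 pos [ 0.6551 -0.1322  0.1654] jaw -177.72 open 0.0596 F [-0.6 -0.2 -1.4] J6 -4
shift [-0.009  0.008 -1.982] rot [0.073 0.218 0.025]
```

```bash
python3 -m crank '[{"linear":[0,0,-0.5],"rot":[0.07,0.2,0.02],"hand":0.3},{"linear":[0,0,-0.5],"rot":[0,0,0],"hand":0.3},{"linear":[0,0,-0.5],"rot":[0,0,0],"hand":0.3},{"linear":[0,0,0],"rot":[0,0,0],"hand":0.3}]'
python3 -c "
from h import *
go([.6545,-.1317,.0465],2.4)"
```

```text
clock: 57.05
tool_pos: [0.6518, -0.1356, 0.0702]
orientation: [74.9, 89.8, 167.0]
force: [-0.5, -0.6, -1.9]
opening: 0.0595
t 57.05 pos [ 0.6518 -0.1356  0.0702] jaw -177.85 open 0.0595 F [-0.5 -0.6 -1.9] J6 -3
shift [ 0.046  0.065 -0.395] rot [-0.008 -0.033  0.049]
```

```bash
python3 -m crank '[{"linear":[0.05,0.06,-0.15],"rot":[0,-0.03,0.05],"hand":0.3},{"linear":[0,0,-0.15],"rot":[0,0,0],"hand":0.3},{"linear":[0,0,-0.09],"rot":[0,0,0],"hand":0.3},{"linear":[0,0,0],"rot":[0,0,0],"hand":0.3}]'
python3 -c "
from h import *
go([.6545,-.1317,.0465],2.4)"
```

```text
clock: 57.55
tool_pos: [0.6562, -0.1327, 0.0475]
orientation: [-83.9, 89.8, 8.5]
force: [0.6, -0.1, -1.2]
opening: 0.0595
t 57.55 pos [ 0.6562 -0.1327  0.0475] jaw -177.60 open 0.0595 F [ 0.6 -0.1 -1.2] J6 -3
shift [-0.028  0.016 -0.016] rot [-0.004  0.03   0.001]
```

```bash
python3 -m crank '[{"linear":[-0.02,0.02,-0.02],"rot":[0,0.03,0],"hand":0.3},{"linear":[0,0,0],"rot":[0,0,0],"hand":0.3},{"linear":[0,0,0],"rot":[0,0,0],"hand":1},{"linear":[0,0,0],"rot":[0,0,0],"hand":1},{"linear":[0,0,0],"rot":[0,0,0],"hand":1},{"linear":[0,0,0.2],"rot":[0,0,0],"hand":1},{"linear":[0,0,0.8],"rot":[0,0,0],"hand":1},{"linear":[0,0,0.8],"rot":[0,0,0],"hand":1},{"linear":[0,-0.3,0.6],"rot":[0,0,0],"hand":1},{"linear":[-0.5,-0.8,0],"rot":[0,0,0],"hand":1},{"linear":[-0.5,-0.8,0],"rot":[0,0,0],"hand":1},{"linear":[-0.5,-0.8,0],"rot":[0,0,0],"hand":1},{"linear":[-0.5,-0.8,0],"rot":[0,0,0],"hand":1},{"linear":[-0.5,-0.8,0],"rot":[0,0,0],"hand":1},{"linear":[-0.5,-0.8,0],"rot":[0,0,0],"hand":1},{"linear":[0,0,0],"rot":[0,0,0],"hand":1},{"linear":[0,0,0],"rot":[0,0,0],"hand":1}]'
python3 -c "
from h import *
s=snap('scene','s20.png');t=snap('top','t20.png')
C=cloud(t)
def box(m,n):
    P=C[m]; print(n,len(P),cv2.minAreaRect((P[:,:2]*1000).astype(np.float32)),'z',np.median(P[:,2]))
B=(C[...,1]>-.26)&(C[...,1]<-.02)
box(B&(C[...,0]>.46)&(C[...,0]<.59)&(C[...,2]>.035)&(C[...,2]<.06),'tray rim')
box(B&(C[...,0]>.6)&(C[...,0]<.72)&(C[...,2]>.045)&(C[...,2]<.07),'pile top')
R=C[225:275,125:185].reshape(-1,3);I=t['image'][225:275,125:185].reshape(-1,3)
print('post',R[(R[:,2]>.135)&(I.max(1)<70)].mean(0))
cv2.imwrite('pics/c20t.png',cv2.resize(t['image'][140:260,290:430],None,fx=5,fy=5)[:,:,::-1])
cv2.imwrite('pics/c20.png',cv2.resize(s['image'][170:300,230:380],None,fx=4.5,fy=4.5)[:,:,::-1])"
```

```text
clock: 59.68
tool_pos: [0.4706, -0.4465, 0.2095]
orientation: [-115.0, 89.1, -22.4]
force: [-0.5, -0.2, 0.3]
opening: 0.088
tray rim 274 ((522.3297729492188, -131.763427734375), (63.91655731201172, 139.9217071533203), 6.784819602966309) z 0.040337982856497735
pile top 819 ((656.60009765625, -128.74237060546875), (61.383506774902344, 79.77198791503906), 2.1221625804901123) z 0.05301617629164621
post [0.45351209 0.27683227 0.15481674]
```

View pics/c20t.png

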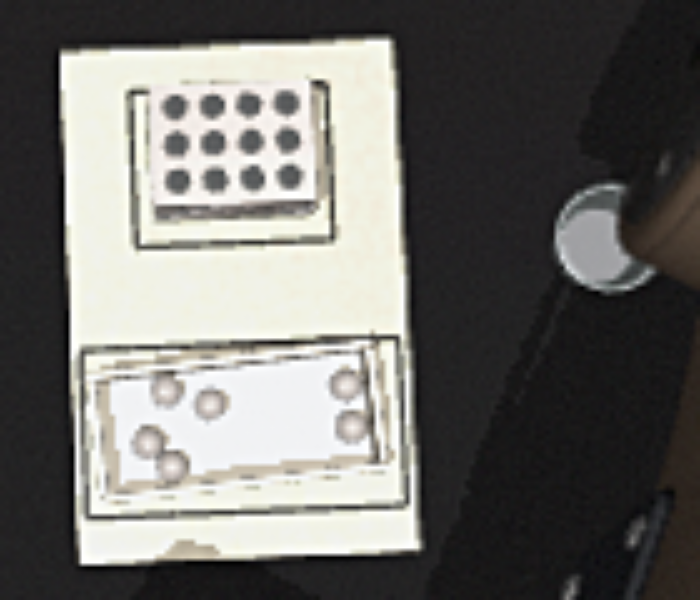

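View pics/c20.png

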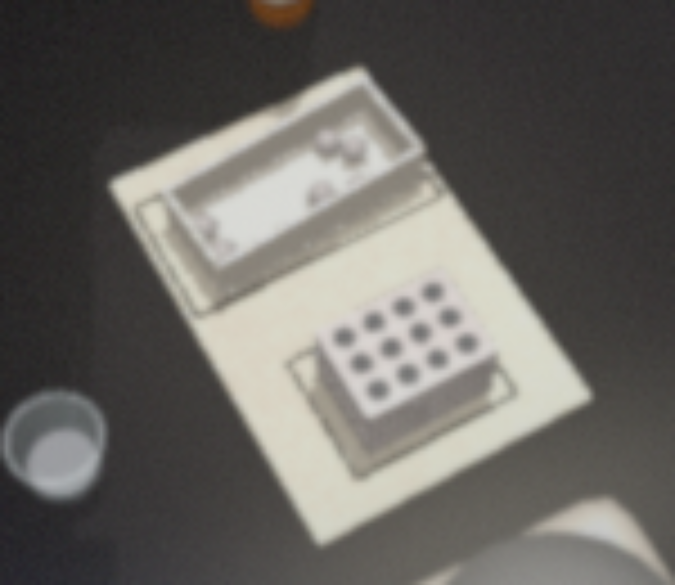

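View pics/s20.png

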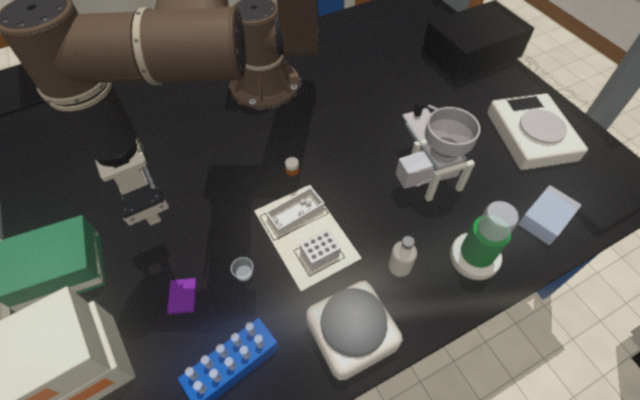

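Last checks before handing in:
- **Balls:** six in the tray, matching the six seen in the hopper.
- **Tray:** about 5 mm and 4.4° off its outline, inside the 15 mm and 8.6° limits.
- **Pile:** its top, 48 mm above the board, means four plates. It is about 4 mm and 0.3° off, with flush sides.
- **Gate:** home.
- **Dish, jar and bottle:** still standing.
- **Gripper:** touching nothing.

```bash
python3 -c "
from plant import ticket
print(ticket.close_job())"
```

```text
the job is handed in; nothing more can be done
None
```

The milling kit is made up and the job is handed in, at about 60 s of the 210 s allowed. I set the tray under the spout, pulled the gate to its stop, pushed it home, and carried the filled tray to the long outline. Then I stacked all four plates in the short outline and left the purple look-alike alone.

My last checks were all within the limits:

| Item | Last reading | Limit |
|---|---|---|
| Balls | six in the tray, matching the six seen in the hopper | all in the tray |
| Tray position | about 5 mm off | 15 mm |
| Tray angle | about 4.4° askew | 8.6° |
| Pile position (top plate) | about 4 mm off | 18 mm |
| Pile angle (top plate) | about 0.3° off | 8.6° |
| Gate | handle within 1 mm of where it started | 4 mm |

- **Tray angle:** the tray is visibly askew, and I left it that way because straightening it risked disturbing the balls.
- **First tray regrip:** my first grip on the filled tray was too high, only on the rim, so I opened and regripped lower before drawing it out.
- **Plate pile:** it measured 48 mm above the board, which is four plates. I judged the edges flush by eye and did not measure each plate.
- **Cameras:** the two views disagreed by about 2 mm on the plate positions, which matches the stated calibration.
- **Bystanders:** the dish, jar and bottle looked undisturbed.

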